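Impact-test an amber laser-safety window on the spring-hammer tester

TASK

Impact-test the amber laser-safety window: first draw the tester's hammer back by its black cross-handle until the latch catches and holds it; then take the holder with the amber window (orange tab) from the rack, stand it fully down in the tester's slot and let go of it; then press the red trigger pad so that the hammer flies and strikes the window. At the end the amber holder stands fully seated in the slot with the hammer resting against its window; leave the other two holders in the rack and everything else on the bench undisturbed.

Things in the scene. Friction and masses are not known exactly. Their poses are not given: they have to be found in the camera images.
- tester: Fixed spring-hammer tester on a bench mat: grey base 230 x 84 mm (130 mm behind to 100 mm ahead of the origin), black spring housing at the rear, blue anvil at the front. Origin mid-underside, 2 mm above the bench; z up, +x the strike direction. In this frame, mm: hammer axis y 0, z 45; cross-handle x 33 (hammer home), z 90; slot x 60 to 70; trigger pad x -125. Nothing is above z 98.
- hammer (a joint): Hammer travel in m, growing as it is drawn back to the tester's -x. At 0 (home) its nose blocks the slot. Its spring needs 3.6 N at 0 plus 1.8 N per 10 mm; about 15 N at most with the latch. The latch drops behind its roller by itself just past 0.050; let go, it then rests at 0.049. End stop 0.057. Fired onto a holder in the slot it rests at about 0.007.
- hammer_handle (a point): Centre of the hammer's black cross-handle: a level bar 11 mm thick, 76 mm long along the tester's y, on an upright 9 mm stud at its middle; moves with the hammer. Ahead of it (tester's +x) all is clear down to 18 mm below the bar's centre, so fingers can stand there and push it back.
- sear (a joint): Angle of the steel latch lever on top of the spring housing, rad: 0 = latching, growing as the red trigger pad at its rear end is pressed down, to 0.28; a weak spring returns it. A cocked hammer is freed at about 0.15 to 0.2.
- trigger_top (a point): Centre of the flat top of the red trigger pad, a disc 26 mm across, 91.5 mm above the tester's underside. It is pressed straight down: 6 to 8 mm until a cocked hammer is freed, 11 mm at most; takes 4 to 8 N.
- slot_floor (a point): Centre of the floor of the tester's slot, 16 mm above the tester's underside, axes as the tester's. The slot is open above: 10 mm wide (x) between two front uprights and the anvil, 54 mm long (y); walls 44 mm high above this floor, then sloped lips to 54 mm that lead a plate in. The hammer's nose passes 29 mm above this floor.
- holder_amber_center (a point): Holder with amber window and orange tab: aluminium frame plate 8 mm thick (x), 50 mm wide (y), 58 mm high, lowest 3 mm narrowed to 5 x 46 mm; on its top edge a ribbed tab 12 thick (x), 28 wide (y), 26 mm high. 84 mm high in all, about 70 g, same either way round. Point: its centre, 42 mm above its lower edge, 29 mm below the tab's centre; z up. In any of the rack's slots.
- holder_green_center (a point): Holder with green window and green tab: aluminium frame plate 8 mm thick (x), 50 mm wide (y), 58 mm high, lowest 3 mm narrowed to 5 x 46 mm; on its top edge a ribbed tab 12 thick (x), 28 wide (y), 26 mm high. 84 mm high in all, about 70 g, same either way round. Point: its centre, 42 mm above its lower edge, 29 mm below the tab's centre; z up. Stays in the rack.
- holder_blue_center (a point): Holder with blue window and blue tab: aluminium frame plate 8 mm thick (x), 50 mm wide (y), 58 mm high, lowest 3 mm narrowed to 5 x 46 mm; on its top edge a ribbed tab 12 thick (x), 28 wide (y), 26 mm high. 84 mm high in all, about 70 g, same either way round. Point: its centre, 42 mm above its lower edge, 29 mm below the tab's centre; z up. Stays in the rack.
- rack: Fixed grey plastic rack, 148 x 74 mm (x, y), 31 mm high, with three parallel slots 10 mm wide (x) and 53 mm long (y), 48 mm apart along x, floors 8 mm up. Origin at the middle of its underside, z up. The three holders stand upright in it in any order. Between rack and tester stand a red supply with a box on it (0.2 m high) and, farther back, a spectrometer (0.3 m high).
- dropper_1: Amber dropper bottle, 33 mm across, 99 mm high, standing beyond the tester's anvil; loose, a bystander to be left alone. Origin at the middle of its underside, z up.
- lens_tube_0: Black lens tube, 30 mm across, 25 mm high, beyond the tester's anvil; loose, a bystander to be left alone. Origin at the middle of its underside, z up.
- vial_5: Glass vial with white cap, 27 mm across, 57 mm high, close beside the rack; loose, a bystander to be left alone. Origin at the middle of its underside, z up.
- cuvette_1: Clear cuvette, 12 x 12 x 45 mm, standing close beside the rack; loose, a bystander to be left alone. Origin at the middle of its underside, z up.
- post_0: Black post holder with a steel post, 31 x 36 mm, 82 mm high, near the end of the rack; loose, a bystander to be left alone. Origin at the middle of its underside, z up.
- beaker: Beaker, 60 mm across, 79 mm high; loose, a bystander to be left alone. Origin at the middle of its underside, z up.
- slide_box: White box of slides, 34 x 82 x 33 mm; loose, a bystander to be left alone. Origin at the middle of its underside, z up.

How it is judged:
By the outcome, as a careful person would: the job done as asked, in the order asked, and still so for the second after the job is handed in, with the robot touching nothing.
It also fails if it takes over 64 s, if anything falls off the work surface, if the arm or the gripper's body presses on something with over 40 N, if the wrist force passes 120 N, or if a joint passes its speed limit or range.

ROBOT

A 7-joint arm with a two-finger parallel gripper is mounted at the origin on a cart in front of the work surface, level with it; the furniture and walls round the work are solid. World frame = base frame: x ahead of the robot, y to its left, z up, the work surface at z = 0. Lengths are in m, angles in rad, forces in N, time in s.
With the tool pointing down it reaches from about 0.4 to 0.85 m from the base axis. Payload 10.4 kg.
Tool frame: the origin (TCP) lies at the very end of the fingers, on their centre line; the grasp point (between the pads) lies 19 mm behind it; z points along the fingers, y is the direction in which the jaws open and shut (so a half turn about z gives the same grasp; the last joint's range is limited). The gripper opens to 87 mm and grips with 3 to 60 N. Pads are 19 mm wide; open, the fingers measure 117 mm over their backs; the gripper's body (75 mm by 190 mm) begins 51 mm behind the grasp point.
Start: joints at [-1.189, 0.332, -0.065, 1.46, 0.022, 1.35, -0.088], TCP at [0.246, 0.575, 0.189] pointing down, gripper open.
Joint ranges: [-2.6, 2.6], [-0.5, 2.12], [-1.47, 1.34], [0.16, 2.42], [-1.27, 4.41], [0.06, 2.06], [-2.6, 2.6]. Speed limits (rad/s): [2.22, 2.22, 2.79, 2.79, 3.14, 3.14, 3.14].

INTERFACE

Orientations are given as a unit quaternion [x, y, z, w].
In Python, from bench import r, eyes, job gives the robot as it stands. The module is installed in compiled form; this text tells all that it offers.
- The arm moves only by the tool play_rows, never from a script. Its argument "motion" is a list of rows, each a list of 7 numbers: the shift along the tool's x, y, z as a fraction of full scale, then the turn, a rotation vector about the tool's x, y, z as a fraction of full scale, then the opening in per cent of the stroke, from 0 (shut) to 100 (fully open). A call has 1 to 5 rows; each row is the pose to reach, as a shift and turn from the pose commanded when the call began, along the tool's axes at that moment; what a row does not reach only later rows make up. Full scale, the value 1, is 0.2 m for a shift and 90 degrees for a turn. A row lasts 1/8 s, in which the tool goes at most 62.5 mm and 10.7 degrees, less where a joint would pass 70% of its speed; a pose out of reach is approached as far as the arm can. A call with a number of a shift or a turn outside -1 to 1 is refused whole. A call with a gripper value outside its range is refused whole. The fingers move at their own pace and stop on an object; "squeeze" is the grip in N (left out, the last holds). Time passes only in rows, so rows that repeat a pose let the fingers close. It gives the time, the measured TCP pose, the force and the opening at its end, in the units of the state.
- r.read_state(): the state, without advancing time (a new reading comes with each control period).
- eyes.camera(name): name is "side" or "top" or "wrist"; returns a dict with "image" (400x640x3 uint8, red, green, blue), "mtx" (3x3 intrinsics, pixels), "R" (3x3) and "t" (3): a world point X has camera coordinates R X + t. Camera axes: x right, y down, z forward; pixel columns grow to the right and rows downward; lengths in m; the calibration is good to about 2 mm. The wrist camera is an equidistant fisheye: a pixel r from the principal point sees the ray r / f radians off the axis. A picture is of the moment at which its call begins. There is no depth.
- job.close_job(): hands the job in, once; it reports no verdict.
Trained networks look in a picture, given as the dict that the camera call returned (one of the last four; its "shot" number tells which), for a name from the list of things; names that differ only in an ending like _2 or _b are one class to them, and where a whole thing is asked for, a point or a joint stands for the part that bears it (a point fixed in the world has none). Each returns a list of dicts, best first, with "p" (0 to 1); they miss things now and then, are a little off and sometimes report something else, mostly with a low value. They report only what shows in the picture. A call takes as long as a camera call.
- eyes.regions_of(picture, label): "region" (400x640 bool, what is visible of it) and "xy" ([column, row] in pixels, amid what is visible of it).
- eyes.landmark_of(picture, label): "xy" ([column, row] in pixels: a listed point, or the origin of a listed thing).
The state is a dict: "time": time; "joint_positions": joint angles; "joint_vel": joint speeds; "joint_torque": joint torques, N m; "ee_pos": TCP position; "eef_rot": TCP orientation; "ft_force": force on the tool from outside, world axes, zero at the start; "torque": the same for the moment, N m; "width": finger opening in m.
Only numpy, scipy, OpenCV 4.12 (cv2) and the standard library are available. Lean on these libraries where they do the work, as an engineer would, in place of code of your own. Each camera call takes 0.05 s, during which the arm holds its last target. There are 200 camera calls.

## Working session

There is one attempt and no reset: what is moved stays moved. The work goes in short steps, Python scripts to look and compute and a tool call to move; the robot and the scene stay as the last step left them, time stands still between calls to the robot, and variables do not carry over. Pictures are saved under pics/ and viewed, about 8 in all and at most 12, crops included, and the job is handed in when it is done.

Besides the shell and the picture viewer there is one more tool, called after ">>>" as a command line: name --pt "numbers of a row" for each row, then --argument value for the rest. play_rows: Moves the arm, as the interface text tells. Shift numbers are shares of 0.2 m and turn numbers shares of 90 degrees, none past 1 either way. Its arguments: {"type":"object","properties":{"motion":{"type":"array","items":{"type":"array","items":{"type":"number"}}},"squeeze":{"type":"number"}},"required":["motion"]}

```bash
mkdir -p pics; cat > h.py <<'E'
import numpy as np, cv2
from bench import r, eyes, job
from scipy.spatial.transform import Rotation as Ro
def save(p,n,crop=None):
    im=p["image"][:,:,::-1]
    if crop: a,b,c,d=crop; im=cv2.resize(im[b:d,a:c],None,fx=2,fy=2)
    cv2.imwrite("pics/"+n,im)
def ray(p,xy,fish):
    K=p["mtx"];x=(xy[0]-K[0,2])/K[0,0];y=(xy[1]-K[1,2])/K[1,1]
    if fish:
        th=np.hypot(x,y);s=np.sin(th)/th if th>1e-9 else 1;d=np.array([x*s,y*s,np.cos(th)])
    else: d=np.array([x,y,1.])
    d/=np.linalg.norm(d);return -p["R"].T@p["t"],p["R"].T@d
def tri(rs):
    A=0;b=0
    for o,d in rs:
        M=np.eye(3)-np.outer(d,d);A=A+M;b=b+M@o
    X=np.linalg.solve(A,b);return X,[round(1000*float(np.linalg.norm(np.cross(X-o,d))),1) for o,d in rs]
def onz(ra,z): o,d=ra;return o+d*(z-o[2])/d[2]
def proj(p,X,fish=False):
    c=p["R"]@np.asarray(X)+p["t"];K=p["mtx"]
    if fish:
        q=np.hypot(c[0],c[1]);th=np.arctan2(q,c[2]);u=c[:2]/q*th
    else: u=c[:2]/c[2]
    return u*[K[0,0],K[1,1]]+K[:2,2]
E
cat > a.py <<'E'
from h import *
L="tester hammer_handle trigger_top slot_floor holder_amber_center holder_green_center holder_blue_center rack dropper_1 vial_5 cuvette_1 post_0 beaker slide_box".split()
P={n:eyes.camera(n) for n in ("side","top","wrist")}
for n in P: save(P[n],n+"0.png")
print(r.read_state()["ee_pos"],r.read_state()["eef_rot"])
np.set_printoptions(precision=3,suppress=True)
for l in L:
    rs={}
    for n in P:
        k=eyes.landmark_of(P[n],l)
        if k and k[0]["p"]>.3: rs[n]=(ray(P[n],k[0]["xy"],n=="wrist"),np.round(k[0]["xy"]),round(k[0]["p"],2))
    print(l,{n:(v[1],v[2]) for n,v in rs.items()}, tri([v[0] for v in rs.values()]) if len(rs)>1 else "")
E
python3 a.py
```

```text
[0.24601329 0.57418986 0.18874222] [ 2.00997477e-01  9.79591607e-01 -5.39849641e-04 -7.53328710e-05]
tester {'side': (array([303., 176.]), 0.79), 'top': (array([232., 211.]), 0.83), 'wrist': (array([ 45., 380.]), 0.48)} (array([0.46 , 0.175, 0.17 ]), [100.7, 126.3, 162.1])
hammer_handle {'side': (array([311., 168.]), 0.55), 'top': (array([220., 208.]), 0.46)} (array([0.572, 0.357, 0.024]), [14.2, 14.2])
trigger_top {'side': (array([294., 174.]), 0.38), 'top': (array([255., 224.]), 0.51)} (array([0.493, 0.214, 0.071]), [0.7, 0.7])
slot_floor {'side': (array([309., 169.]), 0.81), 'top': (array([216., 202.]), 0.96)} (array([0.581, 0.378, 0.006]), [1.6, 1.6])
holder_amber_center {'side': (array([309., 258.]), 0.49), 'top': (array([412., 216.]), 0.66)} (array([ 0.509, -0.374,  0.053]), [0.4, 0.4])
holder_green_center {'side': (array([314., 250.]), 0.54), 'top': (array([406., 207.]), 0.38)} (array([ 0.536, -0.348,  0.063]), [5.4, 5.4])
holder_blue_center {'side': (array([321., 243.]), 0.66), 'top': (array([392., 201.]), 0.5)} (array([ 0.564, -0.298,  0.059]), [2.0, 2.0])
rack {'side': (arr
[... 355 characters left out ...]
 265.]), 0.72), 'top': (array([401., 195.]), 0.41)} (array([ 0.562, -0.345, -0.008]), [29.1, 29.1])
cuvette_1 {'side': (array([322., 269.]), 0.44), 'top': (array([415., 203.]), 0.36)} (array([ 0.557, -0.395,  0.012]), [1.0, 1.0])
post_0 {'side': (array([296., 281.]), 0.61), 'top': (array([428., 227.]), 0.6), 'wrist': (array([ 43., 380.]), 0.46)} (array([ 0.458, -0.442,  0.003]), [5.0, 5.6, 1.6])
beaker {'side': (array([287., 298.]), 0.72), 'top': (array([448., 239.]), 0.61), 'wrist': (array([ 29., 371.]), 0.67)} (array([ 0.418, -0.52 , -0.002]), [1.5, 2.8, 3.5])
slide_box {'side': (array([332., 266.]), 0.62), 'top': (array([359., 160.]), 0.73)} (array([ 0.688, -0.193, -0.137]), [65.6, 65.6])
```

```bash
python3 - <<'E'
import cv2,numpy as np
t=cv2.imread("pics/top0.png")[120:300,150:490];s=cv2.imread("pics/side0.png")[110:320,150:490]
t=cv2.resize(t,None,fx=2.2,fy=2.2);s=cv2.resize(s,None,fx=2.2,fy=2.2)
cv2.imwrite("pics/t.png",t);cv2.imwrite("pics/s.png",s)
E
```

```text
(no output)
```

View pics/t.png

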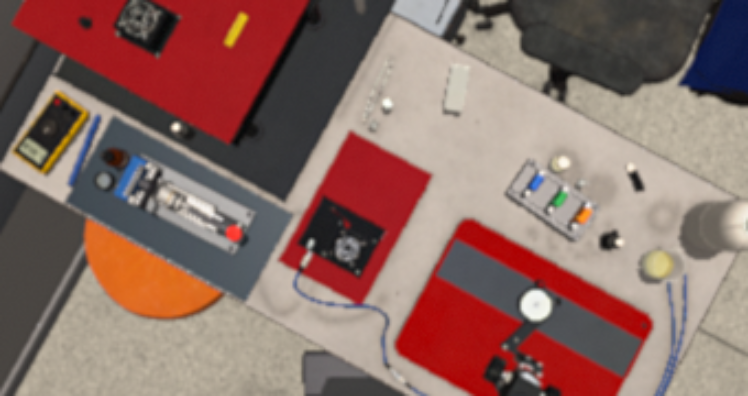

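View pics/s.png

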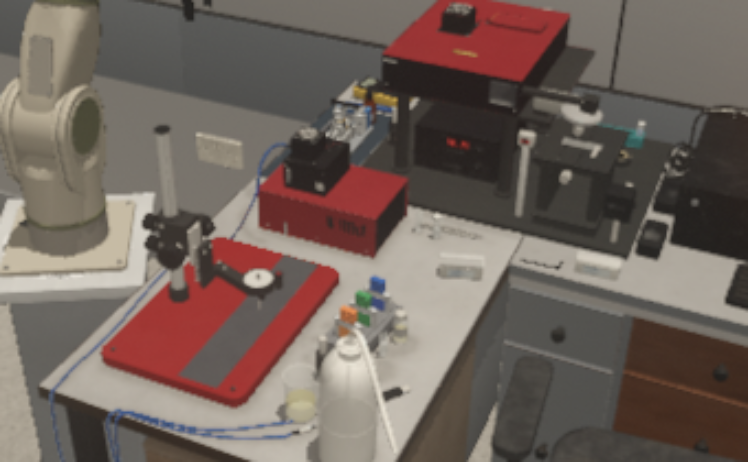

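The top crop shows the tester at the left, with its trigger at crop (234,232) and anvil at (130,180). The rack is at the right: blue (537,181), green (560,199) and amber (583,215), with amber nearest the robot. The side crop shows the supply and box between them, and a tall post on the red breadboard. Next I move above the tester for a close view.

```bash
cat >> h.py <<'E'
np.set_printoptions(precision=4,suppress=True)
def go(x,y,z,deg):
    s=r.read_state();R=Ro.from_quat(s["eef_rot"]).as_matrix();a=np.radians(deg)
    T=np.array([[-np.sin(a),np.cos(a),0],[np.cos(a),np.sin(a),0],[0,0,-1.]]).T
    d=R.T@(np.array([x,y,z])-s["ee_pos"])/.2; w=Ro.from_matrix(R.T@T).as_rotvec()/(np.pi/2)
    print("shift",d,"turn",w,"mm",1000*np.linalg.norm(d)*.2,"deg",90*np.linalg.norm(w),"t",s["time"])
E
python3 -c "
from h import *
go(.40,.36,.33,62)"
```

```text
shift [-1.1294 -0.6829 -0.7031] turn [ 0.0001 -0.      0.0534] mm 299.0826314982384 deg 4.804883108291539 t 2.25
```

>>> play_rows --pt "0 0 -0.3 0 0 0 100" --pt "-0.3 -0.2 -0.5 0 0 0.03 100" --pt "-0.6 -0.4 -0.7 0 0 0.053 100" --pt "-0.9 -0.55 -0.7 0 0 0.053 0" --pt "-1 -0.68 -0.7 0 0 0.053 0"

```text
time: 2.88
ee_pos: [0.3733, 0.3776, 0.3291]
eef_rot: [0.242, 0.97, 0.001, 0.0]
ft_force: [0.7, -0.5, -0.4]
width: 0.0741
```

```bash
cat > b.py <<'E'
from h import *
import sys
def look(nm,L,png=None):
    p=eyes.camera(nm)
    if png: save(p,png)
    print("t",r.read_state()["time"],r.read_state()["ee_pos"],"cam",-p["R"].T@p["t"])
    o={}
    for l,z in L.items():
        k=eyes.landmark_of(p,l)
        if k: ra=ray(p,k[0]["xy"],nm=="wrist");o[l]=ra;print(l,np.round(k[0]["xy"]),round(k[0]["p"],2),"onz",onz(ra,z))
    return o
T={"tester":.002,"hammer_handle":.092,"trigger_top":.0935,"slot_floor":.018}
H={"holder_amber_center":.05,"holder_green_center":.05,"holder_blue_center":.05,"rack":0}
E
python3 -c "
from b import *
look('wrist',T,'w1.png')"
```

```text
t 2.925 [0.3789 0.3697 0.3308] cam [0.3118 0.4114 0.5238]
tester [341. 260.] 0.91 onz [0.549  0.3199 0.002 ]
hammer_handle [362. 285.] 0.57 onz [0.5648 0.345  0.092 ]
trigger_top [261. 284.] 0.63 onz [0.4874 0.2012 0.0935]
slot_floor [262. 282.] 0.63 onz [0.5152 0.17   0.018 ]
```

View pics/w1.png

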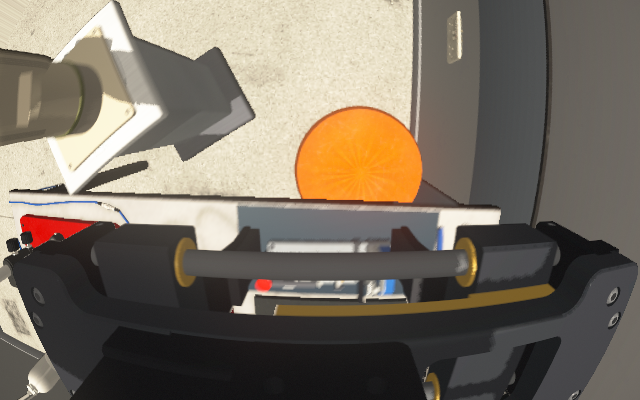

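The wrist view shows the tester half hidden behind the gripper, with the red pad at (262,284). I'll shift further across so it clears.

```bash
python3 -c "
from h import *
p=eyes.camera('top')
for c,z in [((235,140),.3),((15,20),.3),((305,5),.3),((345,133),.2),((430,175),.2),((282,262),.2),((360,300),.2),((500,370),.25),((535,305),.2)]:
  print(c,onz(ray(p,(c[0]/2.2+150,c[1]/2.2+120),0),z))
go(.52,.30,.40,62)"
```

```text
(235, 140) [0.6213 0.1615 0.3   ]
(15, 20) [0.8028 0.4766 0.3   ]
(305, 5) [0.8125 0.058  0.3   ]
(345, 133) [0.6377 0.0103 0.2   ]
(430, 175) [ 0.5697 -0.1187  0.2   ]
(282, 262) [0.4419 0.1112 0.2   ]
(360, 300) [ 0.3814 -0.007   0.2   ]
(500, 370) [ 0.2809 -0.2104  0.25  ]
(535, 305) [ 0.3682 -0.2726  0.2   ]
shift [-0.8444 -0.006  -0.3597] turn [-0.     -0.0003  0.0013] mm 183.5656109517287 deg 0.12390551063025566 t 3.175
```

>>> play_rows --pt "-0.2 0 -0.36 0 0 0 0" --pt "-0.4 0 -0.36 0 0 0 0" --pt "-0.65 0 -0.36 0 0 0 0" --pt "-0.84 0 -0.36 0 0 0 0" --pt "-0.84 0 -0.36 0 0 0 0"

```text
time: 3.8
ee_pos: [0.522, 0.2997, 0.3988]
eef_rot: [0.243, 0.97, -0.001, -0.0]
ft_force: [0.2, 1.3, -0.1]
width: 0.0031
```

```bash
python3 -c "
from b import *
look('wrist',T,'w2.png')"
```

```text
t 3.85 [0.5206 0.3011 0.3992] cam [0.4609 0.3342 0.5935]
tester [337. 164.] 0.72 onz [0.545  0.3139 0.002 ]
hammer_handle [363. 172.] 0.59 onz [0.5649 0.3483 0.092 ]
trigger_top [263. 170.] 0.67 onz [0.4837 0.2037 0.0935]
slot_floor [378. 168.] 0.68 onz [0.5854 0.3789 0.018 ]
```

View pics/w2.png

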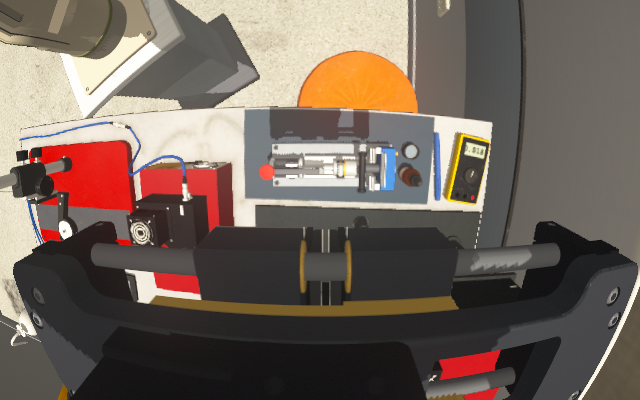

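The wrist view shows the tester clearly: red pad (266,171), black bar (363,168), slot and blue anvil at about (378–388,168). I'll go lower for a second view.

```bash
python3 -c "
from h import *
go(.57,.29,.21,61)"
```

```text
shift [-0.2526  0.0648  0.9517] turn [ 0.0002 -0.0003  0.0133] mm 197.35369087967135 deg 1.1962945986231843 t 4.05
```

>>> play_rows --pt "-0.1 0.02 0.25 0 0 0.013 0" --pt "-0.2 0.06 0.5 0 0 0.013 0" --pt "-0.25 0.065 0.75 0 0 0.013 0" --pt "-0.25 0.065 0.95 0 0 0.013 0" --pt "-0.25 0.065 0.95 0 0 0.013 0"

```text
time: 4.68
ee_pos: [0.5684, 0.2887, 0.2076]
eef_rot: [0.251, 0.968, -0.002, -0.002]
ft_force: [-0.2, 0.0, -0.5]
width: 0.0005
```

```bash
python3 -c "
from b import *
look('wrist',T)
p=eyes.camera('wrist');save(p,'w3.png',(160,40,500,260));print(p['mtx'])
h=cv2.cvtColor(p['image'],cv2.COLOR_RGB2HSV);m=((h[...,0]<6)|(h[...,0]>174))&(h[...,1]>170)&(h[...,2]>120)
n,l,s,c=cv2.connectedComponentsWithStats(m.astype('uint8'))
for i in range(1,n):
  if s[i,4]>60: print(s[i],c[i],onz(ray(p,c[i],1),.0935))
"
```

```text
t 4.725 [0.5697 0.2893 0.2105] cam [0.5086 0.3243 0.4025]
tester [336. 150.] 0.94 onz [0.5473 0.3166 0.002 ]
hammer_handle [373. 160.] 0.72 onz [0.5657 0.3467 0.092 ]
trigger_top [214. 163.] 0.65 onz [0.4864 0.2009 0.0935]
slot_floor [392. 151.] 0.66 onz [0.5808 0.3793 0.018 ]
[[309.7069   0.     325.1158]
 [  0.     309.7069 199.3807]
 [  0.       0.       1.    ]]
[   0  129   99   88 5821] [ 40.4862 174.487 ] [ 0.3493 -0.0574  0.0935]
[208 147  22  24 402] [218.7935 158.5323] [0.489  0.2083 0.0935]
[ 102  158   58   89 2446] [133.3696 190.7997] [0.4621 0.09   0.0935]
[ 10 245  20  18 215] [ 18.5256 253.0279] [ 0.4055 -0.2336  0.0935]
[128 271  41  32 911] [147.3644 285.4808] [0.5712 0.0211 0.0935]
[ 578  349   55   51 1112] [603.9811 377.3822] [1.3016 0.658  0.0935]
```

View pics/w3.png

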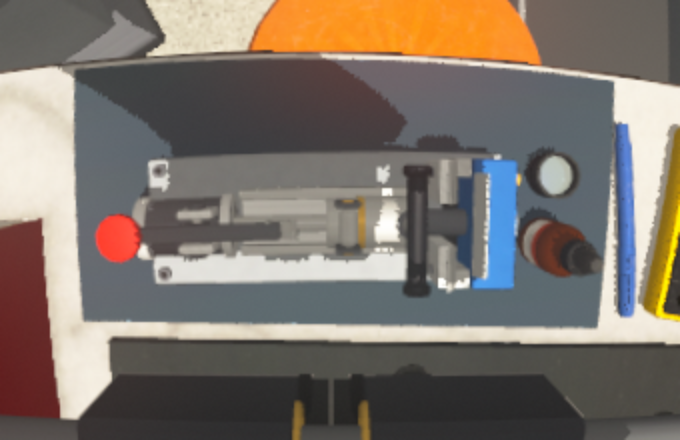

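The crop shows the pad at (118,238), the bar's centre at about (417,231) with ends at (418,168) and (417,294), the hammer nose reaching the slot at about (462,222), and the anvil at 470–515.

```bash
python3 -c "
from b import *
p=eyes.camera('wrist')
f=lambda c,z:onz(ray(p,(c[0]/2+160,c[1]/2+40),1),z)
H=f((417.5,231),.092);e=f((418,168),.092)-f((417,294),.092);T_=np.array([.489,.2083,.0935]);d=(H-T_)[:2];print(H,np.linalg.norm(d),np.degrees(np.arctan2(d[1],d[0])),np.linalg.norm(e),np.degrees(np.arctan2(e[1],e[0]))-90)
u=d/np.linalg.norm(d)
mid=(H[:2]+T_[:2])/2; O=mid+u*46/1000
print('origin',O,'slot',O+u*.065,'handle',O+u*.033,'trig',O-u*.125)
s=f((462,222),.062);print('anv edge mid',f((472,160),.072),f((472,290),.072))
a=np.degrees(np.arctan2(u[1],u[0]))
q=O+u*.062
print(u,a);go(q[0],q[1],.14,a)
"
```

```text
[0.5641 0.3463 0.092 ] 0.15708575752824458 61.449340115406244 0.06564089718580489 61.75612090176094
origin [0.5485 0.3177] slot [0.5796 0.3748] handle [0.5643 0.3467] trig [0.4888 0.2079]
anv edge mid [0.5471 0.3928 0.072 ] [0.6119 0.3598 0.072 ]
[0.4779 0.8784] 61.44934011540623
shift [0.1723 0.3795 0.3606] turn [ 0.0014  0.0007 -0.0063] mm 110.22676088239642 deg 0.5866989722912266 t 5.025
```

>>> play_rows --pt "0.09 0.19 0.1 0 0 -0.006 0" --pt "0.172 0.38 0.3 0 0 -0.006 0" --pt "0.172 0.38 0.5 0 0 -0.006 0" --pt "0.172 0.38 0.66 0 0 -0.006 0" --pt "0.172 0.38 0.66 0 0 -0.006 0"

```text
time: 5.65
ee_pos: [0.5764, 0.3709, 0.0763]
eef_rot: [0.247, 0.969, -0.002, -0.001]
ft_force: [-0.2, 0.3, -0.1]
width: 0.0004
```

```bash
cat >> h.py <<'E'
O=np.array([.5485,.3177]);A=61.5
def tst(x,y,z):
    u=np.array([np.cos(np.radians(A)),np.sin(np.radians(A))]);q=O+u*x/1000+np.array([-u[1],u[0]])*y/1000
    go(q[0],q[1],z,A)
def where():
    u=np.array([np.cos(np.radians(A)),np.sin(np.radians(A))]);s=r.read_state();d=(s["ee_pos"][:2]-O)*1000;f=s["ft_force"]
    print("tester xy",d@u,d@[-u[1],u[0]],"z",s["ee_pos"][2],"f along",f[:2]@u,f,"w",s["width"])
E
python3 -c "
from h import *
where();tst(-4,0,.08)"
```

```text
tester xy 60.01656343407545 0.8899165388069008 z 0.07631591939107762 f along 0.19096229894049715 [-0.2068  0.3296 -0.0635] w 0.0004243935603972112
shift [-0.0049 -0.3201 -0.0172] turn [-0.0024 -0.0011 -0.001 ] mm 64.12865814351714 deg 0.2507144451122582 t 5.65
```

>>> play_rows --pt "-0.005 -0.06 -0.015 0 0 0 0" --pt "-0.005 -0.12 -0.015 0 0 0 0" --pt "-0.005 -0.18 -0.015 0 0 0 0" --pt "-0.005 -0.22 -0.015 0 0 0 0" --pt "-0.005 -0.24 -0.015 0 0 0 0"

```text
time: 6.28
ee_pos: [0.5554, 0.3285, 0.0817]
eef_rot: [0.247, 0.969, 0.0, 0.0]
ft_force: [1.3, -0.6, -0.2]
width: 0.0005
```

```bash
python3 -c "
from h import *
where();tst(1,0,.08)"
```

```text
tester xy 12.790111969395667 -0.8610474588209565 z 0.08166297105062167 f along 0.10778359956997313 [ 1.268  -0.5658 -0.2387] w 0.00048212649342227644
shift [ 0.0042 -0.059   0.0083] turn [ 0.0003  0.     -0.0012] mm 11.937906671290218 deg 0.11534218691411152 t 6.275
```

```bash
python3 -c "
from b import *
where()
p=eyes.camera('wrist');q=eyes.camera('side')
a=cv2.resize(p['image'][60:320,160:500],None,fx=2,fy=2);b=cv2.resize(q['image'][140:200,270:350],(680,510),interpolation=cv2.INTER_CUBIC)[:,:]
cv2.imwrite('pics/w4.png',cv2.resize(np.vstack([a,b]),None,fx=.58,fy=.58,interpolation=cv2.INTER_AREA)[...,::-1])
where()
"
```

```text
tester xy 12.790111969395667 -0.8610474588209565 z 0.08166297105062167 f along 0.10778359956997313 [ 1.268  -0.5658 -0.2387] w 0.00048212649342227644
tester xy 13.019565205261458 -0.8229538823491547 z 0.08145119966364814 f along -0.1867930179972267 [-0.7715  0.2063 -0.0158] w 0.0005265319925380936
```

View pics/w4.png

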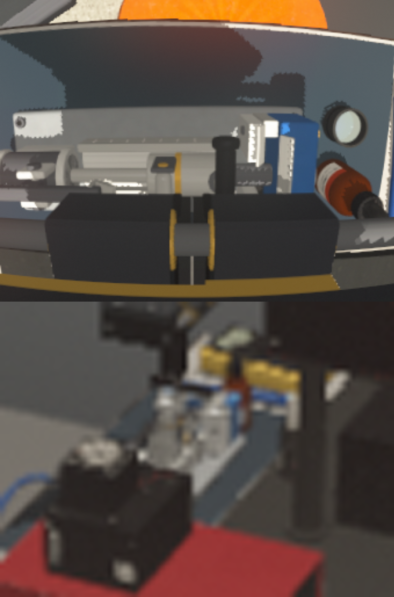

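```bash
python3 -c "
from b import *
p=eyes.camera('wrist');s=r.read_state();print(s['ee_pos'],s['eef_rot'],-p['R'].T@p['t'])
u=np.array([np.cos(np.radians(A)),np.sin(np.radians(A))]);v=np.array([-u[1],u[0]])
crop=lambda c:((c-[160,60])*2*.58)
for x,y,z in [(33,0,.092),(33,38,.092),(33,-38,.092),(-8,0,.092),(-8,38,.092),(33,38,.062),(-8,38,.12)]:
  q=O+u*x/1000+v*y/1000; print(x,y,z,proj(p,[q[0],q[1],z],True),crop(proj(p,[q[0],q[1],z],True)))
print('tcp',crop(proj(p,s['ee_pos'],True)))
look('wrist',T);look('top',{k:T[k] for k in ['hammer_handle']});look('side',{k:T[k] for k in ['hammer_handle']})
"
```

```text
[0.5555 0.3291 0.0814] [0.2469 0.969  0.0001 0.    ] [0.4944 0.3634 0.2761]
33 0 0.092 [354.5999 231.4887] [225.7359 198.9269]
33 38 0.092 [356.0396 172.3495] [227.4059 130.3254]
33 -38 0.092 [352.7299 283.285 ] [223.5666 259.0106]
-8 0 0.092 [290.1909 231.5579] [151.0214 199.0071]
-8 38 0.092 [288.2543 172.5047] [148.7749 130.5055]
33 38 0.062 [351.8396 165.1462] [222.5339 121.9696]
-8 38 0.12 [282.0001 181.6432] [141.5201 141.1061]
tcp [189.9902 193.7573]
t 6.475 [0.5555 0.3293 0.0813] cam [0.4944 0.3637 0.2761]
tester [306. 195.] 0.74 onz [0.5454 0.3158 0.002 ]
hammer_handle [351. 232.] 0.64 onz [0.5633 0.3449 0.092 ]
trigger_top [132. 229.] 0.95 onz [0.4887 0.2066 0.0935]
slot_floor [383. 201.] 0.76 onz [0.5794 0.3751 0.018 ]
t 6.725 [0.5555 0.3292 0.0812] cam [ 0.5066 -0.0593  1.4569]
hammer_handle [391. 202.] 0.33 onz [ 0.5616 -0.2912  0.092 ]
t 6.825 [0.5555 0.3291 0.0812] cam [ 0.3738 -1.7327  1.1667]
hammer_handle [307. 158.] 0.41 onz [0.5668 0.3357 0.092 ]
```

```bash
python3 -c "
from b import *
p=eyes.camera('wrist')
im=p['image'];print(im[165:200,345:365].mean(2).astype(int)[::2,::2])
K=p['mtx']
R3=Ro.from_quat([.251,.968,-.002,-.002]).as_matrix();
s=r.read_state();Rn=Ro.from_quat(s['eef_rot']).as_matrix();C=-p['R'].T@p['t'];off=Rn.T@(C-s['ee_pos']);Rc=p['R']@Rn
q={'mtx':K,'R':Rc@R3.T};C3=np.array([.5086,.3243,.4025]);q['t']=-q['R']@C3
print(C3-(np.array([.5697,.2893,.2105])+R3@off))
for row in (176,178,180):
  print(tri([ray(p,(354,row),1),ray(q,(369,122),1)]))
# trigger: now blob
h=cv2.cvtColor(im,cv2.COLOR_RGB2HSV);m=((h[...,0]<6)|(h[...,0]>174))&(h[...,1]>170)&(h[...,2]>120)
n,l,st,c=cv2.connectedComponentsWithStats(m.astype('uint8'))
for i in range(1,n):
  if st[i,4]>100: print(st[i],c[i],tri([ray(p,c[i],1),ray(q,(218.8,158.5),1)]))
"
```

```text
[[115 116 116 116 115 115 115 115 115 115]
 [115 114 116 117 116 116 115 115 115 115]
 [115 114 116 117 117 117 115 116 116 116]
 [115 115 116 116 116 117 117 117 171 208]
 [115 117 117 117 117 117 117 117 196 117]
 [117 116 117 117 117 117 117 118 198 211]
 [107 101  99  83  84  84  85 109 194 175]
 [ 45  45  45  46  45  46  46  47  51  55]
 [ 45  45  46  47  48  50  48  47  48  48]
 [ 46  45  48  50  53  54  52  51  50  48]
 [ 45  46  48  51  52  53  51  49  48  48]
 [ 46  46  47  49  50  50  48  48  48  47]
 [ 84  47  48  47  47  48  46  48  48  91]
 [ 95  45  46  47  48  48  48  48  48  94]
 [ 83  44  46  47  49  50  48  49  48  92]
 [ 87  45  47  48  50  49  50  49  47 104]
 [ 82  45  47  47  48  49  49  48  48 104]
 [ 78  45  45  48  50  50  48  47  46 105]]
[-0.0013 -0.0007 -0.0029]
(array([0.5305, 0.3618, 0.0955]), [1.6, 1.6])
(array([0.5301, 0.3612, 0.1018]), [1.8, 1.8])
(array([0.5298, 0.3606, 0.1077]), [1.9, 1.9])
[121 211  29  34 736] [134.8139 227.2038] (array([0.487 , 0.2076, 0.0905]), [1.9, 1.9])
[   0  213   60   45 1800] [ 26.1294 232.685 ] (array([0.4822, 0.2548, 0.2094]), [12.2, 12.2])
[ 42 368  26  24 227] [ 54.8018 379.7181] (array([0.5046, 0.2659, 0.2397]), [8.5, 8.5])
```

>>> play_rows --pt "0 -0.025 0 0 0 0 0" --pt "0 -0.025 -0.15 0 0 0 0" --pt "0 -0.025 -0.3 0 0 0 0" --pt "0 0.12 -0.3 0 0 0 0" --pt "0 0.26 -0.3 0 0 0 0"

```text
time: 7.55
ee_pos: [0.5809, 0.375, 0.1422]
eef_rot: [0.247, 0.969, 0.001, 0.0]
ft_force: [-0.6, 0.9, -0.5]
width: 0.0003
```

```bash
python3 -c "
from b import *
look('wrist',{k:T[k] for k in ['hammer_handle']})
where();tst(62,0,.080)"
```

```text
t 7.6 [0.5808 0.3786 0.1411] cam [0.5197 0.4096 0.3368]
hammer_handle [282. 208.] 0.56 onz [0.5661 0.3442 0.092 ]
tester xy 67.31719850310233 0.6093794300326891 z 0.1406824345135481 f along -0.10817097075407883 [-0.3236  0.0526  0.3222] w 0.00035895086892828173
shift [-0.0033 -0.0267  0.3034] turn [ 0.0003 -0.0005  0.0006] mm 60.917992430005384 deg 0.07472132120384038 t 7.65
```

>>> play_rows --pt "0 -0.01 0.15 0 0 0 0" --pt "0 -0.01 0.28 0 0 0 0" --pt "0 -0.01 0.307 0 0 0 0" --pt "0 -0.01 0.307 0 0 0 0"

```text
time: 8.15
ee_pos: [0.5796, 0.3725, 0.0805]
eef_rot: [0.247, 0.969, 0.0, 0.0]
ft_force: [0.9, 0.4, -0.1]
width: 0.0003
```

>>> play_rows --pt "0 -0.03 0 0 0 0 0" --pt "0 -0.06 0 0 0 0 0" --pt "0 -0.09 0 0 0 0 0" --pt "0 -0.09 0 0 0 0 0"

```text
time: 8.65
ee_pos: [0.5709, 0.3565, 0.0803]
eef_rot: [0.247, 0.969, 0.0, 0.0]
ft_force: [-0.5, 0.1, -1.1]
width: 0.0005
```

```bash
python3 -c "
from b import *
where();look('wrist',{k:T[k] for k in ['hammer_handle']})
where()"
```

```text
tester xy 44.81738935520234 -1.1467087767404145 z 0.0803194847999424 f along -0.11337388822115729 [-0.482   0.1327 -1.1006] w 0.00047821504191777425
t 8.7 [0.5709 0.357  0.0802] cam [0.5098 0.3912 0.275 ]
hammer_handle [304. 233.] 0.89 onz [0.565 0.346 0.092]
tester xy 45.36226692772419 -0.7614521889193355 z 0.08007380784412832 f along 0.7138022787330354 [-0.0321  0.8297  0.3258] w 0.00046463908297020295
```

>>> play_rows --pt "0 -0.015 0 0 0 0 0" --pt "0 -0.025 0 0 0 0 0" --pt "0 -0.025 0 0 0 0 0"

```text
time: 9.12
ee_pos: [0.5684, 0.3525, 0.0799]
eef_rot: [0.247, 0.969, 0.0, 0.0]
ft_force: [0.1, 0.8, -0.6]
width: 0.0008
```

>>> play_rows --pt "0 -0.015 0 0 0 0 0" --pt "0 -0.03 0 0 0 0 0" --pt "0 -0.03 0 0 0 0 0"

```text
time: 9.5
ee_pos: [0.5656, 0.3471, 0.08]
eef_rot: [0.247, 0.969, -0.0, 0.0]
ft_force: [-0.3, -0.4, -0.2]
width: 0.0005
```

```bash
python3 -c "
from b import *
where();look('wrist',{k:T[k] for k in ['hammer_handle']},'w5.png')
where()"
```

```text
tester xy 33.990071183995326 -0.9834988641307909 z 0.07999491717384563 f along -0.5075808734749683 [-0.268  -0.4321 -0.2427] w 0.0004962167487516605
t 9.55 [0.5656 0.3473 0.08  ] cam [0.5045 0.3818 0.2747]
hammer_handle [319. 232.] 0.93 onz [0.5636 0.3452 0.092 ]
tester xy 34.308458680217605 -0.8259123645896249 z 0.08000676432284187 f along 0.10737241915284884 [-0.0114  0.1284  0.2365] w 0.00042567134959161404
```

View pics/w5.png

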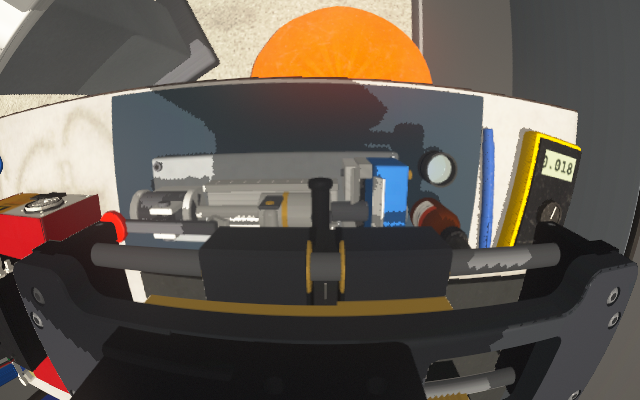

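The wrist view shows the bar (column 320) directly beneath the shut fingers with no contact force. The bar must sit lower than assumed, so I'll probe down gently.

>>> play_rows --pt "0 0 0.01 0 0 0 0" --pt "0 0 0.02 0 0 0 0" --pt "0 0 0.02 0 0 0 0"

```text
time: 9.98
ee_pos: [0.5654, 0.3474, 0.0756]
eef_rot: [0.247, 0.969, -0.0, -0.0]
ft_force: [-1.6, 0.0, 0.3]
width: 0.0005
```

>>> play_rows --pt "0 0 0.01 0 0 0 0" --pt "0 0 0.02 0 0 0 0" --pt "0 0 0.02 0 0 0 0"

```text
time: 10.35
ee_pos: [0.5654, 0.3474, 0.0717]
eef_rot: [0.247, 0.969, -0.0, -0.0]
ft_force: [-0.2, -0.1, -0.2]
width: 0.0001
```

```bash
python3 -c "
from b import *
where()
p=eyes.camera('side');q=eyes.camera('top')
for n,c in(('side',p),('top',q)):
  k=[x for x in eyes.landmark_of(c,'trigger_top')]; print(n,[(x['xy'],x['p']) for x in k[:2]])
  print('proj trig',proj(c,[.4888,.2079,.0935]),'handle',proj(c,[.5643,.3467,.092]),proj(c,[.5643,.3467,.072]),'tcp',proj(c,r.read_state()['ee_pos']))
  save(c,n+'6.png')
h=cv2.cvtColor(p['image'],cv2.COLOR_RGB2HSV)
for n,c in(('side',p),('top',q)):
  h=cv2.cvtColor(c['image'],cv2.COLOR_RGB2HSV);m=((h[...,0]<8)|(h[...,0]>172))&(h[...,1]>130)&(h[...,2]>90)
  N,l,st,ce=cv2.connectedComponentsWithStats(m.astype('uint8'));x0,y0=proj(c,[.4888,.2079,.0935])
  print(n,[(st[i],ce[i]) for i in range(1,N) if np.hypot(*(ce[i]-[x0,y0]))<15])
"
```

```text
tester xy 34.15073374736121 -0.7387460622378494 z 0.0716749510645682 f along -0.1961388942827778 [-0.1801 -0.1254 -0.2499] w 9.621192793758459e-05
side [([293.1, 175.4], 0.44)]
proj trig [293.0803 170.983 ] handle [306.692  156.8798] [306.6788 160.5302] tcp [306.9298 160.4468]
top [([405.3, 207.7], 0.7), ([256.2, 222.4], 0.6)]
proj trig [255.5471 225.2493] handle [217.8194 205.6089] [219.4029 205.796 ] tcp [219.1827 205.4499]
side []
top [(array([252, 222,   8,   8,  43], dtype=int32), array([255.7907, 225.5116]))]
```

```bash
python3 -c "
import cv2,numpy as np
a=cv2.imread('pics/w2.png')[215:315,285:365];b=cv2.imread('pics/w5.png')[160:310,265:385];c=cv2.imread('pics/side6.png')[110:200,250:370];d=cv2.imread('pics/top6.png')[160:250,190:310]
f=lambda i,w,h:cv2.resize(i,(w,h),interpolation=cv2.INTER_CUBIC)
cv2.imwrite('pics/m.png',np.vstack([np.hstack([f(a,400,300),f(b,400,300)]),np.hstack([f(c,400,300),f(d,400,300)])]))
"
```

View pics/m.png

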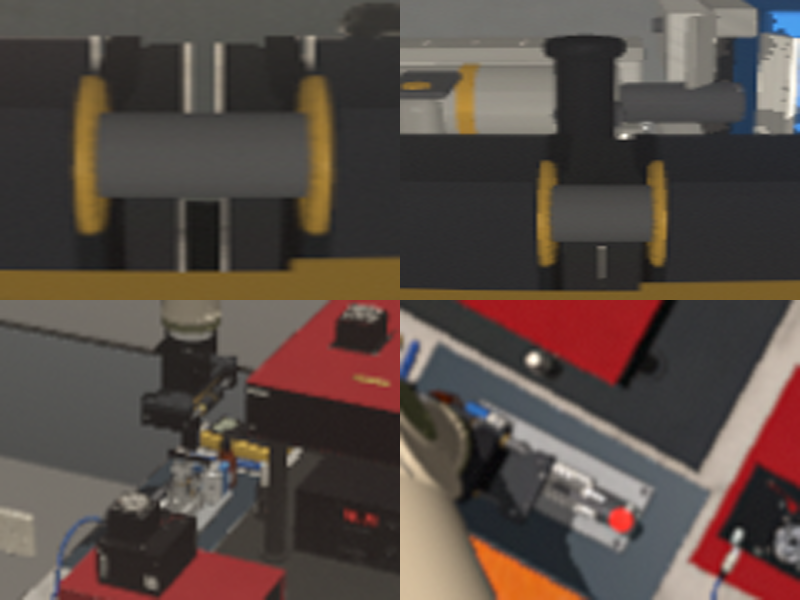

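The side panel suggests the fingertips are still above the bar, so I keep probing down and watch the force.

>>> play_rows --pt "0 0 0.01 0 0 0 0" --pt "0 0 0.02 0 0 0 0" --pt "0 0 0.02 0 0 0 0"

```text
time: 10.92
ee_pos: [0.5654, 0.3474, 0.0676]
eef_rot: [0.247, 0.969, -0.0, -0.0]
ft_force: [-0.2, -1.1, -0.3]
width: 0.0004
```

>>> play_rows --pt "0 0 0.01 0 0 0 0" --pt "0 0 0.02 0 0 0 0" --pt "0 0 0.02 0 0 0 0"

```text
time: 11.3
ee_pos: [0.5657, 0.3476, 0.0647]
eef_rot: [0.247, 0.969, 0.0, 0.0]
ft_force: [-1.9, -1.9, 5.8]
width: 0.0006
```

Contact at reported z = 0.0647 with the bar's top at about 0.0975, so the fingertips really are about 32 mm above the reported TCP. I'll apply that offset from here on. Next: lift, go ahead of the bar, descend.

>>> play_rows --pt "0 0 -0.08 0 0 0 0" --pt "0 0.07 -0.1 0 0 0 0" --pt "0 0.145 -0.1 0 0 0 0" --pt "0 0.145 -0.02 0 0 0 0" --pt "0 0.145 0.03 0 0 0 0"

```text
time: 11.92
ee_pos: [0.5788, 0.3719, 0.0564]
eef_rot: [0.247, 0.969, -0.001, -0.0]
ft_force: [-0.2, 0.5, -0.5]
width: 0.0006
```

>>> play_rows --pt "0 0 0.03 0 0 0 0" --pt "0 0 0.05 0 0 0 0" --pt "0 0 0.05 0 0 0 0"

```text
time: 12.3
ee_pos: [0.5794, 0.3727, 0.0478]
eef_rot: [0.247, 0.969, -0.0, -0.0]
ft_force: [-0.5, -0.5, -0.8]
width: 0.0006
```

```bash
python3 -c "
from b import *
where()"
```

```text
tester xy 63.05600035646451 -0.8935039484888989 z 0.04777833746606499 f along -0.7071471300628788 [-0.479  -0.5446 -0.7936] w 0.000575489188028237
```

Descended freely ahead of the bar. Now I push back in steps.

>>> play_rows --pt "0 -0.03 0 0 0 0 0" --pt "0 -0.06 0 0 0 0 0" --pt "0 -0.09 0 0 0 0 0" --pt "0 -0.12 0 0 0 0 0" --pt "0 -0.12 0 0 0 0 0"

```text
time: 12.92
ee_pos: [0.5682, 0.352, 0.0483]
eef_rot: [0.247, 0.969, 0.001, 0.0]
ft_force: [4.0, 2.8, -2.3]
width: 0.0005
```

```bash
python3 -c "
from b import *
where();look('wrist',{k:T[k] for k in ['hammer_handle']})"
```

```text
tester xy 39.566649276983 -0.9761162313626706 z 0.04827859532852725 f along 4.335210476430405 [ 3.9679  2.7786 -2.2646] w 0.0004968819642635758
t 12.975 [0.5683 0.3522 0.0483] cam [0.507  0.3865 0.2429]
hammer_handle [437. 171.] 0.22 onz [0.5562 0.4258 0.092 ]
```

>>> play_rows --pt "0 -0.04 0 0 0 0 0" --pt "0 -0.08 0 0 0 0 0" --pt "0 -0.12 0 0 0 0 0" --pt "0 -0.15 0 0 0 0 0" --pt "0 -0.15 0 0 0 0 0"

```text
time: 13.65
ee_pos: [0.5547, 0.3273, 0.0484]
eef_rot: [0.247, 0.969, 0.002, 0.001]
ft_force: [8.0, 8.1, -6.0]
width: 0.0004
```

```bash
python3 -c "
from b import *
where();look('wrist',{k:T[k] for k in ['hammer_handle']},'w7.png')"
```

```text
tester xy 11.414467082222586 -0.8895819331694499 z 0.04838216616173933 f along 10.92462328194925 [ 7.9553  8.1117 -6.0326] w 0.00039261243541796
t 13.7 [0.5548 0.3273 0.0484] cam [0.4931 0.3613 0.243 ]
```

>>> play_rows --pt "0 -0.02 0 0 0 0 0" --pt "0 -0.04 0 0 0 0 0" --pt "0 -0.055 0 0 0 0 0" --pt "0 -0.055 0 0 0 0 0"

```text
time: 14.25
ee_pos: [0.5498, 0.3179, 0.0484]
eef_rot: [0.246, 0.969, 0.002, 0.001]
ft_force: [9.1, 8.5, -5.7]
width: 0.0007
```

>>> play_rows --pt "0 -0.01 0 0 0 0 0" --pt "0 -0.02 0 0 0 0 0" --pt "0 -0.02 0 0 0 0 0"

```text
time: 14.62
ee_pos: [0.5478, 0.3144, 0.0484]
eef_rot: [0.246, 0.969, 0.002, 0.001]
ft_force: [9.1, 7.8, -6.2]
width: 0.0007
```

```bash
python3 -c "
from b import *
where()"
```

```text
tester xy -3.258437893890692 -0.9913355848492226 z 0.04841885753155013 f along 11.16943089057268 [ 9.1064  7.7653 -6.2095] w 0.0007108001006486768
```

>>> play_rows --pt "0 -0.01 0 0 0 0 0" --pt "0 -0.015 0 0 0 0 0" --pt "0 -0.015 0 0 0 0 0"

```text
time: 15.0
ee_pos: [0.5465, 0.3119, 0.0484]
eef_rot: [0.246, 0.969, 0.002, 0.001]
ft_force: [9.4, 8.8, -7.4]
width: 0.0007
```

>>> play_rows --pt "0 -0.01 0 0 0 0 0" --pt "0 -0.015 0 0 0 0 0" --pt "0 -0.015 0 0 0 0 0"

```text
time: 15.38
ee_pos: [0.5451, 0.3094, 0.0484]
eef_rot: [0.246, 0.969, 0.002, 0.001]
ft_force: [9.7, 9.2, -7.2]
width: 0.0007
```

```bash
python3 -c "
from b import *
where();p=eyes.camera('wrist');save(p,'w8.png')
k=eyes.landmark_of(p,'sear');print(k[:1])
k=eyes.regions_of(p,'hammer_handle');
for x in k[:2]: print(x['p'],x['xy'],np.argwhere(x['region']).min(0),np.argwhere(x['region']).max(0))"
```

```text
tester xy -8.913359162294881 -1.0030796166910796 z 0.04842999843711927 f along 12.6739289285714 [ 9.6623  9.1754 -7.211 ] w 0.0006617362934254618Traceback (most recent call last):
  File "<string>", line 4, in <module>
    k=eyes.landmark_of(p,'sear');print(k[:1])
ValueError: it knows: beaker, cuvette, dropper, hammer_handle, holder_amber_center, holder_blue_center, holder_green_center, lens_tube, post, rack, slide_box, slot_floor, tester, trigger_top, vial
```

>>> play_rows --pt "0 -0.01 0 0 0 0 0" --pt "0 -0.01 0 0 0 0 0"

```text
time: 15.68
ee_pos: [0.5442, 0.3077, 0.0484]
eef_rot: [0.246, 0.969, 0.002, 0.001]
ft_force: [10.4, 9.2, -6.4]
width: 0.0006
```

>>> play_rows --pt "0 -0.01 0 0 0 0 0" --pt "0 -0.01 0 0 0 0 0"

```text
time: 15.92
ee_pos: [0.5439, 0.3071, 0.0486]
eef_rot: [0.246, 0.969, 0.003, 0.002]
ft_force: [14.3, 12.8, -11.6]
width: 0.0005
```

```bash
python3 -c "
from b import *
where()"
```

```text
tester xy -11.495110814784926 -1.024609485279088 z 0.0485549736189376 f along 18.11887016173366 [ 14.3073  12.8491 -11.5972] w 0.0005313331836203023
```

View pics/w8.png

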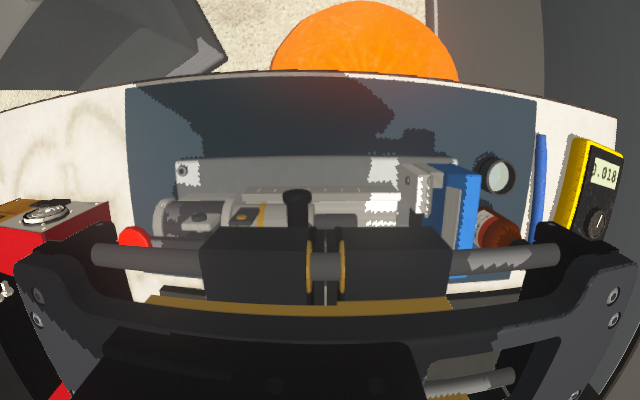

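The force rose to 18 N at the end stop, and the picture shows the bar well back at (297,200). I back off forward and check that the latch holds.

>>> play_rows --pt "0 0.04 0 0 0 0 0" --pt "0 0.08 0 0 0 0 0" --pt "0 0.12 0 0 0 0 0" --pt "0 0.15 -0.15 0 0 0 0" --pt "0 0.15 -0.4 0 0 0 0"

```text
time: 16.55
ee_pos: [0.5546, 0.3293, 0.1267]
eef_rot: [0.247, 0.969, -0.002, -0.002]
ft_force: [0.9, 0.5, 0.3]
width: 0.0005
```

```bash
python3 -c "
from b import *
where();look('wrist',T);look('top',{'rack':0});
go(.52,.28,.38,61.5)"
```

```text
tester xy 13.066698561294642 0.18504048030906706 z 0.1267366306946574 f along 0.8483998465692788 [0.9014 0.476  0.2887] w 0.0005416799072435054
t 16.6 [0.5581 0.331  0.1357] cam [0.4943 0.3645 0.3216]
tester [312. 184.] 0.64 onz [0.5452 0.3195 0.002 ]
hammer_handle [285. 213.] 0.95 onz [0.5409 0.3019 0.092 ]
trigger_top [160. 214.] 0.62 onz [0.4895 0.2053 0.0935]
slot_floor [379. 191.] 0.74 onz [0.5814 0.3776 0.018 ]
t 16.85 [0.5553 0.3294 0.1267] cam [ 0.5066 -0.0593  1.4569]
rack [398. 214.] 0.93 onz [ 0.5183 -0.3313  0.    ]
shift [ 0.038  -0.3037 -1.2669] turn [-0.0015 -0.0007 -0.0011] mm 260.6629704023135 deg 0.17665365270959138 t 16.9
```

The latch holds: the bar is at tester x ≈ -17, about 50 mm of travel. Next the rack, but first I locate the tall post near it.

```bash
python3 -c "
from b import *
p=eyes.camera('side')
f=lambda c,z:onz(ray(p,(c[0]/2.2+150,c[1]/2.2+110),0),z)
b=f((179,298),.02);print('base',b)
o,d=ray(p,(162/2.2+150,130/2.2+110),0)
n=np.cross(d,[0,0,1]);
for z in (.2,.25,.3,.35,.4): print(z,o+d*(z-o[2])/d[2])
print('disc',f((258,283),.15),f((258,283),.1))
q=eyes.camera('top')
for z in (.02,.3): print(proj(q,[b[0],b[1],z]))
from b import H
look('top',H)
k=r.read_state()['joint_positions'];print(k)
"
```

```text
base [ 0.2196 -0.2336  0.02  ]
0.2 [0.1902 0.0552 0.2   ]
0.25 [ 0.1997 -0.0372  0.25  ]
0.3 [ 0.2092 -0.1297  0.3   ]
0.35 [ 0.2187 -0.2222  0.35  ]
0.4 [ 0.2282 -0.3147  0.4   ]
disc [ 0.3605 -0.3754  0.15  ] [ 0.3598 -0.3087  0.1   ]
[375.963  293.0623]
[387.6706 311.3424]
t 17.05 [0.5555 0.3295 0.1269] cam [ 0.5066 -0.0593  1.4569]
holder_amber_center [411. 216.] 0.5 onz [ 0.5074 -0.3692  0.05  ]
holder_green_center [412. 203.] 0.43 onz [ 0.5584 -0.3747  0.05  ]
holder_blue_center [391. 202.] 0.61 onz [ 0.5648 -0.2977  0.05  ]
rack [398. 212.] 0.72 onz [ 0.5242 -0.33    0.    ]
[-0.7516  0.4159  0.1925  1.4904 -0.0817  1.2436  0.5229]
```

```bash
python3 -c "
from h import *
s=r.read_state()['ee_pos']
R=Ro.from_quat(r.read_state()['eef_rot']).as_matrix()
def sh(a,b): print(b,R.T@(np.array(b)-a)/.2,np.linalg.norm(np.array(b)-a))
sh(s,(.54,.29,.32)); 
a=np.array((.54,.29,.32));b=np.array((.46,.12,.36));c=np.array((.45,-.09,.36));d=np.array((.54,-.28,.34));e=np.array((.61,-.39,.25))
sh(a,b);sh(b,c);sh(c,d);sh(d,e)"
```

```text
(0.54, 0.29, 0.32) [-0.0252 -0.2131 -0.9617] 0.19707256903688009
[0.46 0.12 0.36] [-0.0556 -0.9378 -0.1997] 0.19209372712298545
[ 0.45 -0.09  0.36] [-0.4587 -0.9458  0.0002] 0.21023796041628637
[ 0.54 -0.28  0.34] [-0.8498 -0.6187  0.1   ] 0.21118712081942878
[ 0.61 -0.39  0.25] [-0.5707 -0.3152  0.45  ] 0.1584297951775486
```

>>> play_rows --pt "0 0 -0.3 0 0 0 100" --pt "0 -0.05 -0.6 0 0 0 100" --pt "0 -0.12 -0.85 0 0 0 100" --pt "-0.02 -0.2 -0.96 0 0 0 100"

```text
time: 17.75
ee_pos: [0.5407, 0.2931, 0.3234]
eef_rot: [0.247, 0.969, 0.002, 0.001]
ft_force: [-0.3, 0.2, -0.4]
width: 0.0325
```

>>> play_rows --pt "-0.01 -0.25 -0.1 0 0 0 100" --pt "-0.03 -0.55 -0.2 0 0 0 100" --pt "-0.05 -0.8 -0.2 0 0 0 100" --pt "-0.056 -0.94 -0.2 0 0 0 100"

```text
time: 18.25
ee_pos: [0.4596, 0.1198, 0.3607]
eef_rot: [0.248, 0.969, 0.001, 0.001]
ft_force: [-0.5, 0.3, 1.2]
width: 0.0727
```

>>> play_rows --pt "-0.1 -0.25 0 0 0 0 100" --pt "-0.22 -0.5 0 0 0 0 100" --pt "-0.35 -0.75 0 0 0 0 100" --pt "-0.46 -0.95 0 0 0 0 100"

```text
time: 18.75
ee_pos: [0.4496, -0.0909, 0.3602]
eef_rot: [0.248, 0.969, 0.0, 0.0]
ft_force: [0.1, 1.0, -0.9]
width: 0.0873
```

>>> play_rows --pt "-0.2 -0.15 0 0 0 -0.03 100" --pt "-0.4 -0.3 0 0 0 -0.06 100" --pt "-0.63 -0.46 0.05 0 0 -0.08 100" --pt "-0.85 -0.62 0.1 0 0 -0.08 100" --pt "-0.85 -0.62 0.1 0 0 -0.08 100"

```text
time: 19.38
ee_pos: [0.5394, -0.282, 0.3368]
eef_rot: [0.188, 0.982, -0.001, -0.003]
ft_force: [1.0, 0.5, 0.8]
width: 0.0872
```

```bash
python3 -c "
from b import *
print(r.read_state()['joint_positions']);look('wrist',H);go(.61,-.39,.25,54)"
```

```text
[-0.1714  0.3217  0.7852  1.2705 -0.2212  1.6418  1.7648]
t 19.425 [ 0.5396 -0.2802  0.3383] cam [ 0.476  -0.2546  0.5318]
holder_amber_center [260. 168.] 0.58 onz [ 0.5034 -0.379   0.05  ]
holder_green_center [291. 174.] 0.57 onz [ 0.5323 -0.3378  0.05  ]
holder_blue_center [316. 181.] 0.82 onz [ 0.5578 -0.3039  0.05  ]
rack [293. 168.] 0.95 onz [ 0.5295 -0.3376  0.    ]
shift [-0.5288 -0.398   0.455 ] turn [0.0011 0.0009 0.1634] mm 160.62702432978446 deg 14.706125437073512 t 19.625
```

>>> play_rows --pt "-0.15 -0.1 0.1 0 0 0.08 100" --pt "-0.3 -0.25 0.25 0 0 0.163 100" --pt "-0.42 -0.35 0.4 0 0 0.163 100" --pt "-0.53 -0.4 0.55 0 0 0.163 100" --pt "-0.53 -0.4 0.55 0 0 0.163 100"

```text
time: 20.25
ee_pos: [0.6095, -0.3907, 0.2276]
eef_rot: [0.309, 0.951, 0.001, -0.002]
ft_force: [-0.2, 0.3, 1.4]
width: 0.0873
```

```bash
python3 -c "
from b import *
eyes.camera('top')
look('wrist',H)
p=eyes.camera('wrist');save(p,'w9.png',(160,40,500,260));print(-p['R'].T@p['t'])
h=cv2.cvtColor(p['image'],cv2.COLOR_RGB2HSV)
for n,a,b in (('or',6,16),('gr',50,75),('bl',105,118)):
  m=(h[...,0]>=a)&(h[...,0]<=b)&(h[...,1]>170)&(h[...,2]>80);N,l,st,c=cv2.connectedComponentsWithStats(m.astype('uint8'))
  for i in range(1,N):
    if 60<st[i,4]<3000: print(n,st[i],c[i],onz(ray(p,c[i],1),.092))
"
```

```text
t 20.35 [ 0.6099 -0.3909  0.2314] cam [ 0.5535 -0.3487  0.4247]
holder_amber_center [281.  97.] 0.64 onz [ 0.4991 -0.3742  0.05  ]
holder_green_center [320. 103.] 0.76 onz [ 0.5329 -0.3407  0.05  ]
holder_blue_center [363. 103.] 0.63 onz [ 0.5632 -0.2991  0.05  ]
rack [320. 104.] 0.64 onz [ 0.5313 -0.3404  0.    ]
[ 0.5532 -0.3489  0.4264]
or [271  87  16  27 348] [278.8477  99.8046] [ 0.5065 -0.3759  0.092 ]
bl [361  89   9  23  86] [366.9767  97.3605] [ 0.5599 -0.2981  0.092 ]
bl [225 295  57  20 462] [254.9784 306.658 ] [ 0.6886 -0.5607  0.092 ]
```

View pics/w9.png

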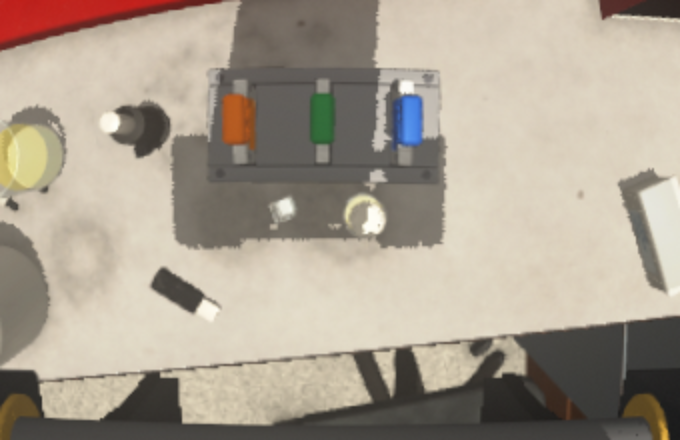

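The crop shows the orange tab's top face at about (233,118) with the plate top centre at (240,121), the green tab at (322,118) and the blue at (409,118). The cuvette (283,208) and vial (365,215) are beside the rack and clear of the amber slot.

```bash
python3 -c "
from b import *
p=eyes.camera('wrist')
f=lambda c,z:onz(ray(p,(c[0]/2+160,c[1]/2+40),1),z)
print('amber plate',f((240,121),.066),'tab',f((233.5,118),.092))
print('plate ends',f((240,79),.066),f((240,163),.066))
print('blue plate',f((405,121),.066),'tab',f((409,118),.092));print('green tab',f((322,118),.092))
d=(f((409,118),.092)-f((233.5,118),.092));print(np.linalg.norm(d),np.degrees(np.arctan2(d[1],d[0])))
c=[f(x,.031) for x in((209,69),(438,69),(441,182),(207,181))];print(c,sum(c)/4)
d=c[1]-c[0];print(np.degrees(np.arctan2(d[1],d[0])),np.linalg.norm(d),np.linalg.norm(c[3]-c[0]))
"
```

```text
amber plate [ 0.5043 -0.3774  0.066 ] tab [ 0.5043 -0.3772  0.092 ]
plate ends [ 0.4843 -0.3627  0.066 ] [ 0.5241 -0.3921  0.066 ]
blue plate [ 0.5604 -0.3007  0.066 ] tab [ 0.5597 -0.3014  0.092 ]
green tab [ 0.5329 -0.3393  0.092 ]
0.09383813123468612 53.81202550016938
[array([ 0.4598, -0.3759,  0.031 ]), array([ 0.5455, -0.2586,  0.031 ]), array([ 0.6062, -0.2995,  0.031 ]), array([ 0.5174, -0.4203,  0.031 ])] [ 0.5322 -0.3386  0.031 ]
53.82636549712928 0.1452790145418569 0.07274036667732259
```

```bash
python3 -c "
from b import *
go(.504,-.3778,.12,53.8)"
```

```text
shift [ 0.4687 -0.2564  0.5549] turn [0.0005 0.001  0.0019] mm 154.05777387644545 deg 0.19860788182711828 t 20.65
```

>>> play_rows --pt "0.15 -0.08 0.1 0 0 0 40" --pt "0.3 -0.16 0.25 0 0 0 40" --pt "0.469 -0.256 0.4 0 0 0 40" --pt "0.469 -0.256 0.555 0 0 0 40" --pt "0.469 -0.256 0.555 0 0 0 40"

```text
time: 21.28
ee_pos: [0.5028, -0.3767, 0.1177]
eef_rot: [0.309, 0.951, 0.001, -0.001]
ft_force: [-0.6, 0.2, 1.1]
width: 0.0448
```

```bash
python3 -c "
from b import *
p=eyes.camera('wrist');save(p,'w10.png')
print(r.read_state()['width'],[proj(p,x,True) for x in ([.5043,-.3773,.092],[.5329,-.3393,.092],[.504,-.378,.12],[.504,-.378,.15])])
go(.504,-.3778,.034,53.8)"
```

```text
0.04113511831622784 [array([324.1825, 217.8887]), array([386.8563, 218.5962]), array([322.965 , 231.1322]), array([322.6529, 249.3616])]
shift [-0.0019 -0.0005  0.4263] turn [ 0.0002 -0.0003  0.0019] mm 85.26540943718928 deg 0.17223363399380817 t 21.325
```

View pics/w10.png

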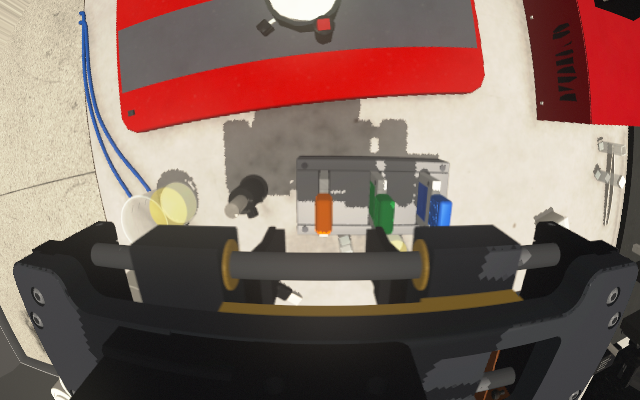

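Orange tab (324,215) is centred between the fingers (inner edges at columns 283 and 368), so I descend in steps.

>>> play_rows --pt "0 0 0.1 0 0 0 40" --pt "0 0 0.2 0 0 0 40" --pt "0 0 0.28 0 0 0 40" --pt "0 0 0.28 0 0 0 40"

```text
time: 21.82
ee_pos: [0.5027, -0.3774, 0.0612]
eef_rot: [0.31, 0.951, 0.0, -0.001]
ft_force: [0.8, -0.8, 1.0]
width: 0.0347
```

>>> play_rows --pt "0 0 0.05 0 0 0 40" --pt "0 0 0.1 0 0 0 40" --pt "0 0 0.148 0 0 0 40" --pt "0 0 0.148 0 0 0 40"

```text
time: 22.32
ee_pos: [0.5031, -0.3776, 0.0324]
eef_rot: [0.31, 0.951, 0.0, -0.001]
ft_force: [0.3, -0.5, 1.5]
width: 0.0351
```

>>> play_rows --pt "0 0 0 0 0 0 0" --pt "0 0 0 0 0 0 0" --pt "0 0 0 0 0 0 0" --pt "0 0 0 0 0 0 0" --pt "0 0 0 0 0 0 0" --squeeze 25

```text
time: 22.95
ee_pos: [0.5037, -0.3781, 0.0335]
eef_rot: [0.31, 0.951, 0.0, 0.0]
ft_force: [0.1, 0.8, 2.5]
width: 0.0119
```

Width 11.9 mm matches the tab, so it is gripped. Lift.

>>> play_rows --pt "0 0 -0.1 0 0 0 0" --pt "0 0 -0.25 0 0 0 0" --pt "0 0 -0.45 0 0 0 0" --pt "0 0 -0.7 0 0 0 0" --pt "0 0 -1 0 0 0 0"

```text
time: 23.58
ee_pos: [0.5028, -0.3777, 0.2356]
eef_rot: [0.31, 0.951, 0.0, -0.0]
ft_force: [1.3, -1.0, -0.4]
width: 0.0119
```

```bash
python3 -c "
from b import *
s=r.read_state();print(s['ee_pos'],s['width'],s['ft_force'])
R=Ro.from_quat(s['eef_rot']).as_matrix()
w=[np.array(x) for x in ((.5037,-.378,.2335),(.47,-.22,.36),(.45,-.02,.37),(.47,.17,.37),(.575,.33,.30))]
for a,b in zip(w,w[1:]): print(b,R.T@(b-a)/.2,np.linalg.norm(b-a))
"
```

```text
[ 0.5028 -0.3777  0.2356] 0.011897615984157246 [ 1.2755 -0.9598 -0.3786]
[ 0.47 -0.22  0.36] [ 0.602   0.5391 -0.6321] 0.2051875727231062
[ 0.45 -0.02  0.37] [ 0.6699  0.7491 -0.0496] 0.2012461179749811
[0.47 0.17 0.37] [0.4788 0.8266 0.0003] 0.191049731745428
[0.575 0.33  0.3  ] [0.0468 0.9558 0.35  ] 0.2037768387231483
```

>>> play_rows --pt "0.1 0.08 -0.25 0 0 0 0" --pt "0.25 0.2 -0.45 0 0 0 0" --pt "0.4 0.36 -0.6 0 0 0 0" --pt "0.6 0.54 -0.63 0 0 0 0"

```text
time: 24.08
ee_pos: [0.4697, -0.2203, 0.362]
eef_rot: [0.311, 0.95, -0.0, 0.002]
ft_force: [0.8, -0.2, -0.4]
width: 0.0117
```

>>> play_rows --pt "0.17 0.18 -0.05 0 0 0 0" --pt "0.34 0.37 -0.05 0 0 0 0" --pt "0.5 0.56 -0.05 0 0 0 0" --pt "0.67 0.75 -0.05 0 0 0 0"

```text
time: 24.58
ee_pos: [0.4493, -0.0192, 0.3705]
eef_rot: [0.31, 0.951, 0.001, 0.001]
ft_force: [0.2, 0.7, -0.5]
width: 0.0117
```

>>> play_rows --pt "0.12 0.2 0 0 0 0 0" --pt "0.24 0.41 0 0 0 -0.03 0" --pt "0.36 0.62 0 0 0 -0.06 0" --pt "0.48 0.83 0 0 0 -0.086 0"

```text
time: 25.08
ee_pos: [0.4701, 0.1714, 0.3706]
eef_rot: [0.245, 0.97, 0.0, 0.0]
ft_force: [0.7, 0.3, -0.6]
width: 0.012
```

```bash
python3 -c "
from b import *
s=r.read_state();print(s['ee_pos'],s['width'],s['joint_positions'])
tst(65,0,.2);tst(20,-60,.3)"
```

```text
[0.4701 0.1714 0.3706] 0.011990295781910909 [-0.8206  0.0055  0.385   1.4659 -0.0022  1.6692  0.6406]
shift [0.0017 1.1538 0.8541] turn [0.0007 0.0004 0.002 ] mm 287.10289230457505 deg 0.19357446696806796 t 25.075
shift [-0.298   0.9284  0.354 ] turn [0.0007 0.0004 0.002 ] mm 207.46933729216212 deg 0.19357446696806796 t 25.075
```

>>> play_rows --pt "-0.1 0.28 0.05 0 0 0 0" --pt "-0.2 0.56 0.15 0 0 0 0" --pt "-0.3 0.8 0.35 0 0 0 0" --pt "-0.3 0.98 0.55 0 0 0 0" --pt "-0.3 0.98 0.55 0 0 0 0"

```text
time: 25.7
ee_pos: [0.6145, 0.3166, 0.2544]
eef_rot: [0.244, 0.97, -0.003, -0.003]
ft_force: [-1.1, -0.2, -1.1]
width: 0.0118
```

```bash
python3 -c "
from b import *
eyes.camera('top')
look('wrist',T|{'holder_amber_center':.2})
p=eyes.camera('wrist');print(-p['R'].T@p['t'])
im=p['image'][60:240,260:470];cv2.imwrite('pics/w11.png',cv2.resize(im,None,fx=3.8,fy=3.3,interpolation=cv2.INTER_CUBIC)[:,:,::-1])
np.save('w11.npy',np.array([p['R'],p['t'],p['mtx']],dtype=object),allow_pickle=True)
"
```

```text
t 25.8 [0.6161 0.3141 0.2601] cam [0.5547 0.3499 0.4525]
tester [304. 126.] 0.8 onz [0.5471 0.3173 0.002 ]
hammer_handle [284. 132.] 0.8 onz [0.5426 0.3001 0.092 ]
trigger_top [195. 133.] 0.79 onz [0.4875 0.2041 0.0935]
slot_floor [352. 129.] 0.62 onz [0.5826 0.3763 0.018 ]
holder_amber_center [326. 233.] 0.69 onz [0.6388 0.304  0.2   ]
[0.5548 0.3483 0.456 ]Traceback (most recent call last):
  File "<string>", line 7, in <module>
    np.save('w11.npy',np.array([p['R'],p['t'],p['mtx']],dtype=object),allow_pickle=True)
                      ~~~~~~~~^^^^^^^^^^^^^^^^^^^^^^^^^^^^^^^^^^^^^^^
ValueError: could not broadcast input array from shape (3,3) into shape (3,)
```

View pics/w11.png

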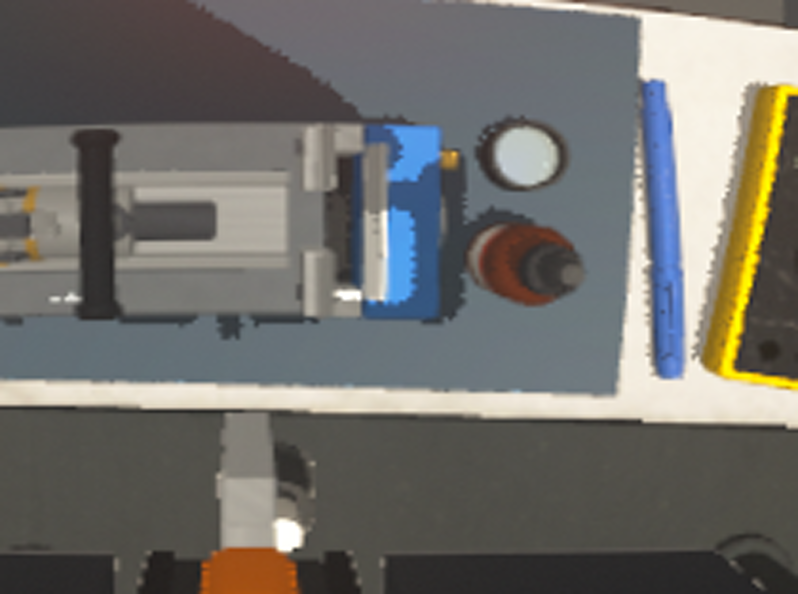

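The crop shows the amber holder hanging at (250,440). Ahead of the bar (97,225) the slot is open between the uprights (inner edge about 333) and the anvil lip (about 362–388). I work out the slot from those edges.

```bash
python3 -c "
from b import *
p=eyes.camera('wrist');print(-p['R'].T@p['t'])
u=np.array([np.cos(np.radians(A)),np.sin(np.radians(A))]);v=np.array([-u[1],u[0]])
def f(n,c,z):
  X=onz(ray(p,(c[0]/3.8+260,c[1]/3.3+60),1),z);d=(X[:2]-O)*1000;print(n,d@u,d@v)
f('anvil lip low x70',(361,221),.062);f('anvil lip top',(388,221),.072)
f('upright inner top',(335,160),.072);f('upright inner .062',(333,160),.062)
f('upright back top',(303,160),.072)
f('upr y+',(315,122),.072);f('upr y-',(315,317),.072)
f('slot y+ end',(345,152),.062);f('slot y-',(345,300),.062)
f('anvil front x100',(442,221),.072);f('anvil y+',(400,125),.072);f('anvil y-',(400,320),.072)
f('bar',(97,224),.092);f('bar+',(97,129),.092);f('bar-',(97,320),.092)
s=r.read_state();print(s['ee_pos'],s['eef_rot'])
# holder tab / bottom relative to the TCP
for n,c in (('tab top face center',(250,560)),('plate bottom edge L',(224,413)),('R',(270,413))):
  print(n,ray(p,(c[0]/3.8+260,c[1]/3.3+60),1)[1])
"
```

```text
[0.5547 0.3485 0.4556]
anvil lip low x70 68.64775187903078 0.43539849792364294
anvil lip top 76.49354346693526 0.8277580501031601
upright inner top 59.00889598404226 23.474099905641026
upright inner .062 59.10053016890173 23.8347476584086
upright back top 48.68033436467324 23.325115299082054
upr y+ 52.47397035244403 37.70019153755476
upr y- 53.07767655258125 -35.8388465972658
slot y+ end 63.061137737360866 26.998967798518173
slot y- 63.69711960212142 -30.282474980143444
anvil front x100 94.29967030996325 1.2642647606329618
anvil y+ 80.01459686398343 37.20079448508747
anvil y- 81.17376864734516 -36.67841253693137
bar -15.500826741454613 0.03170383138854049
bar+ -15.273859387181055 34.04155702008388
bar- -16.006944489288166 -34.50547790686805
[0.6162 0.3145 0.2606] [0.2449 0.9695 0.0007 0.0005]
tab top face center [ 0.3078 -0.1614 -0.9377]
plate bottom edge L [ 0.1759 -0.1152 -0.9776]
R [ 0.1944 -0.0809 -0.9776]
```

```bash
python3 -c "
from b import *
tst(64.4,0,.12)"
```

```text
shift [0.3049 0.1743 0.7032] turn [0.001  0.0004 0.0016] mm 157.2099303230517 deg 0.17759462715328322 t 26.15
```

>>> play_rows --pt "0.1 0.06 0.1 0 0 0 0" --pt "0.2 0.12 0.3 0 0 0 0" --pt "0.305 0.174 0.5 0 0 0 0" --pt "0.305 0.174 0.7 0 0 0 0" --pt "0.305 0.174 0.7 0 0 0 0"

```text
time: 26.78
ee_pos: [0.577, 0.3734, 0.1166]
eef_rot: [0.245, 0.97, -0.002, -0.002]
ft_force: [-0.4, -0.5, -0.3]
width: 0.0117
```

```bash
python3 -c "
from b import *
eyes.camera('top');where();tst(64.4,0,.09)"
```

```text
tester xy 63.684246315382325 0.3040007798049231 z 0.11944121922569573 f along 0.6875158276220348 [ 0.1566  0.6973 -0.3182] w 0.011492633015977166
shift [-0.0016  0.0038  0.1472] turn [-0.0009 -0.0002  0.0017] mm 29.451487387000363 deg 0.17419457517244524 t 26.825
```

>>> play_rows --pt "0 0.003 0.05 0 0 0 0" --pt "0 0.003 0.1 0 0 0 0" --pt "0 0.003 0.15 0 0 0 0" --pt "0 0.003 0.15 0 0 0 0"

```text
time: 27.32
ee_pos: [0.5786, 0.3746, 0.0883]
eef_rot: [0.245, 0.97, -0.001, -0.001]
ft_force: [0.8, -1.0, -0.2]
width: 0.0121
```

>>> play_rows --pt "0 0 0.025 0 0 0 0" --pt "0 0 0.05 0 0 0 0" --pt "0 0 0.075 0 0 0 0" --pt "0 0 0.075 0 0 0 0"

```text
time: 27.82
ee_pos: [0.579, 0.3742, 0.0735]
eef_rot: [0.245, 0.97, -0.001, -0.0]
ft_force: [-0.1, -3.7, -1.9]
width: 0.0116
```

```bash
python3 -c "
from b import *
where();print(r.read_state()['torque'])"
```

```text
tester xy 64.202957936856 0.19159593912423034 z 0.07352997913709658 f along -3.2845460085108686 [-0.104  -3.681  -1.8984] w 0.011586411832626108
[-0.957   0.2135 -0.0151]
```

>>> play_rows --pt "0 -0.003 0.02 0 0 0 0" --pt "0 -0.004 0.05 0 0 0 0" --pt "0 -0.004 0.075 0 0 0 0" --pt "0 -0.004 0.075 0 0 0 0"

```text
time: 28.32
ee_pos: [0.5784, 0.3742, 0.0584]
eef_rot: [0.245, 0.97, -0.0, -0.0]
ft_force: [-1.4, -2.5, -2.1]
width: 0.012
```

```bash
python3 -c "
from b import *
where();print(r.read_state()['torque'])"
```

```text
tester xy 63.96809760321753 0.6860802014224525 z 0.058449750837267785 f along -2.8962715475456324 [-1.4394 -2.5141 -2.0972] w 0.012018741980612103
[-0.7469  0.2356 -0.0342]
```

>>> play_rows --pt "0 -0.005 0.02 0 0 0 0" --pt "0 -0.006 0.04 0 0 0 0" --pt "0 -0.006 0.06 0 0 0 0" --pt "0 -0.006 0.06 0 0 0 0"

```text
time: 28.82
ee_pos: [0.5779, 0.3735, 0.0469]
eef_rot: [0.244, 0.97, -0.0, -0.0]
ft_force: [0.3, -0.8, -0.8]
width: 0.0114
```

>>> play_rows --pt "0 0 0.008 0 0 0 0" --pt "0 0 0.016 0 0 0 0" --pt "0 0 0.016 0 0 0 0"

```text
time: 29.2
ee_pos: [0.5781, 0.3732, 0.044]
eef_rot: [0.245, 0.97, -0.0, -0.0]
ft_force: [0.6, -0.2, -0.6]
width: 0.0117
```

```bash
python3 -c "
from b import *
where();print(r.read_state()['torque'])"
```

```text
tester xy 62.899195268293106 0.436515195688596 z 0.0439846386807001 f along 0.10641559225996927 [ 0.6307 -0.2214 -0.5824] w 0.011703950107625618
[0.0242 0.0155 0.0018]
```

Expected floor at reported z ≈ 0.0435. I press down a little further to feel it.

>>> play_rows --pt "0 0 0.005 0 0 0 0" --pt "0 0 0.01 0 0 0 0" --pt "0 0 0.01 0 0 0 0"

```text
time: 29.58
ee_pos: [0.5785, 0.3735, 0.0435]
eef_rot: [0.245, 0.97, 0.001, 0.0]
ft_force: [-3.2, -1.2, 8.6]
width: 0.0121
```

>>> play_rows --pt "0 0 0.005 0 0 0 0" --pt "0 0 0.01 0 0 0 0" --pt "0 0 0.01 0 0 0 0"

```text
time: 29.95
ee_pos: [0.579, 0.3739, 0.0434]
eef_rot: [0.245, 0.97, 0.001, 0.001]
ft_force: [-6.3, -4.2, 20.1]
width: 0.0118
```

Solid floor contact at 0.0435, exactly as predicted, so it is seated. I ease off, release and lift.

>>> play_rows --pt "0 0 -0.008 0 0 0 0" --pt "0 0 -0.016 0 0 0 0" --pt "0 0 -0.016 0 0 0 40" --pt "0 0 -0.016 0 0 0 40" --pt "0 0 -0.016 0 0 0 40"

```text
time: 30.58
ee_pos: [0.5782, 0.3732, 0.0431]
eef_rot: [0.245, 0.97, -0.0, -0.0]
ft_force: [-0.5, -0.1, 0.5]
width: 0.0312
```

>>> play_rows --pt "0 0 0 0 0 0 40" --pt "0 0 0 0 0 0 40" --pt "0 0 -0.1 0 0 0 40" --pt "0 0 -0.3 0 0 0 40" --pt "0 0 -0.5 0 0 0 40"

```text
time: 31.2
ee_pos: [0.5784, 0.3732, 0.1461]
eef_rot: [0.245, 0.97, 0.0, 0.0]
ft_force: [0.8, 1.6, 0.0]
width: 0.0349
```

```bash
python3 -c "
from b import *
where();tst(15,-50,.2)"
```

```text
tester xy 63.01378876779488 0.21041629956603103 z 0.14607151123936488 f along 1.7318762111028758 [0.7718 1.5516 0.0233] w 0.03485540735952119
shift [-0.2505 -0.2405 -0.2698] turn [0.0006 0.0003 0.0019] mm 87.94709612500061 deg 0.17982299228351356 t 31.2
```

>>> play_rows --pt "-0.08 -0.08 -0.1 0 0 0 0" --pt "-0.17 -0.16 -0.2 0 0 0 0" --pt "-0.25 -0.24 -0.27 0 0 0 0" --pt "-0.25 -0.24 -0.27 0 0 0 0"

```text
time: 31.7
ee_pos: [0.6012, 0.3035, 0.1984]
eef_rot: [0.247, 0.969, 0.0, 0.001]
ft_force: [0.2, 0.5, -0.5]
width: 0.0045
```

```bash
cat > chk.py <<'E'
from b import *
u=np.array([np.cos(np.radians(A)),np.sin(np.radians(A))]);v=np.array([-u[1],u[0]])
p=eyes.camera('wrist');h=cv2.cvtColor(p['image'],cv2.COLOR_RGB2HSV)
def T2(X): d=(X[:2]-O)*1000;return np.array([d@u,d@v])
print('expect tab top',[proj(p,[*(O+u*x/1000+v*y/1000),.102],True) for x,y in((59,14),(71,14),(59,-14),(71,-14))])
for n,lo,hi in (('or',(6,170,80),(16,255,255)),('red',(0,170,110),(5,255,255))):
  m=cv2.inRange(h,lo,hi);N,l,st,c=cv2.connectedComponentsWithStats(m)
  for i in range(1,N):
    if st[i,4]>80:
      z=.102 if n=='or' else .0935
      t=T2(onz(ray(p,c[i],1),z))
      if abs(t).max()<180: print(n,st[i],c[i],'tester',t)
k=eyes.landmark_of(p,'hammer_handle')
for x in k[:1]: print('handle',x['xy'],x['p'],T2(onz(ray(p,x['xy'],1),.092)))
k=eyes.landmark_of(p,'holder_amber_center')
for x in k[:1]: print('amber',x['xy'],x['p'],T2(onz(ray(p,x['xy'],1),.060)))
E
python3 chk.py; python3 -c "
from h import *
tst(-125,0,.10)"
```

```text
expect tab top [array([373.0404, 123.6798]), array([385.5527, 124.0158]), array([372.5209, 153.1144]), array([384.8893, 153.3079])]
or [ 276    4  145   52 4722] [348.269   31.3047] tester [ 35.8259 102.885 ]
or [366 124  19  27 302] [373.9437 134.5927] tester [60.0167  3.6739]
red [180 130  22  24 418] [190.7321 141.4641] tester [-123.9168    0.1807]
handle [293.8, 140.8] 0.6 [-16.3749  -3.0477]
amber [371.1, 132.3] 0.75 [63.5226  4.1275]
shift [ 0.2462 -0.6994  0.4818] turn [-0.0007 -0.0009  0.0024] mm 176.84640701964622 deg 0.24090758358996264 t 31.85
```

The orange tab matches the seated position in x, y and height, and the hammer is still cocked. Beside the trigger the 190 mm gripper body could come close to the supply, so I turn 90° on the way.

>>> play_rows --pt "0.04 -0.12 -0.05 0 0 0.11 0" --pt "0.09 -0.26 -0.05 0 0 0.22 0" --pt "0.14 -0.4 -0.05 0 0 0.33 0" --pt "0.19 -0.55 -0.05 0 0 0.44 0" --pt "0.246 -0.7 -0.05 0 0 0.55 0"

```text
time: 32.48
ee_pos: [0.4882, 0.2076, 0.2064]
eef_rot: [0.63, 0.777, -0.001, -0.0]
ft_force: [0.0, -0.5, 0.7]
width: 0.0004
```

>>> play_rows --pt "0 0 0 0 0 0.11 0" --pt "0 0 0 0 0 0.22 0" --pt "0 0 0 0 0 0.33 0" --pt "0 0 0 0 0 0.44 0" --pt "0 0 0 0 0 0.45 0"

```text
time: 33.1
ee_pos: [0.489, 0.2081, 0.2066]
eef_rot: [0.858, 0.513, -0.001, -0.0]
ft_force: [0.4, 0.7, -0.5]
width: 0.0004
```

```bash
python3 -c "
from b import *
where();print(r.read_state()['joint_positions'])
u=np.array([np.cos(np.radians(A)),np.sin(np.radians(A))]);q=O-u*.124;go(q[0],q[1],.085,A-90)"
```

```text
tester xy -124.6852099369641 -0.0005884347096483111 z 0.20663474765445528 f along 0.8508688916710898 [ 0.4313  0.734  -0.5082] w 0.0003612950622694851
[-1.0046  0.1141  0.5636  1.7086 -0.0624  1.338  -0.9218]
shift [0.004  0.0004 0.6082] turn [-0.0004  0.0006  0.0032] mm 121.6366776509741 deg 0.2955777737183018 t 33.1
```

>>> play_rows --pt "0.004 0 0.2 0 0 0 0" --pt "0.004 0 0.4 0 0 0 0" --pt "0.004 0 0.58 0 0 0 0" --pt "0.004 0 0.66 0 0 0 0" --pt "0.004 0 0.68 0 0 0 0"

```text
time: 33.72
ee_pos: [0.4898, 0.2081, 0.0709]
eef_rot: [0.858, 0.513, -0.0, 0.0]
ft_force: [0.4, -0.2, 0.5]
width: 0.0006
```

>>> play_rows --pt "0 0 0.02 0 0 0 0" --pt "0 0 0.04 0 0 0 0" --pt "0 0 0.06 0 0 0 0" --pt "0 0 0.07 0 0 0 0"

```text
time: 34.22
ee_pos: [0.4901, 0.2073, 0.0584]
eef_rot: [0.859, 0.512, -0.0, -0.0]
ft_force: [-8.8, -7.0, 20.2]
width: 0.0005
```

```bash
python3 -c "
from b import *
where();look('wrist',{'hammer_handle':.092})"
```

```text
tester xy -124.88685676112893 -1.3531599378169545 z 0.05844922156198119 f along -10.35269641223867 [-8.7711 -7.0179 20.2102] w 0.00045364762371122254
t 34.275 [0.4901 0.2074 0.058 ] cam [0.5227 0.2697 0.2531]
hammer_handle [324.  49.] 0.64 onz [0.5399 0.303  0.092 ]
```

20 N with no release yet is suspicious, so I back off and look at the moment.

```bash
python3 -c "
from b import *
s=r.read_state();print(s['ft_force'],s['torque']);print(Ro.from_quat(s['eef_rot']).as_matrix())
f,t=s['ft_force'],s['torque'];print('axis point',np.cross(f,t)/(f@f))"
```

```text
[-0.2221  0.0043 -0.1592] [-0.1024  0.0351  0.0027]
[[ 0.4747  0.8801  0.0002]
 [ 0.8801 -0.4747  0.0004]
 [ 0.0004  0.     -1.    ]]
axis point [ 0.0749  0.2263 -0.0983]
```

>>> play_rows --pt "0 0 -0.03 0 0 0 0" --pt "0 0 -0.06 0 0 0 0" --pt "0 0 -0.06 0 0 0 0"

```text
time: 34.7
ee_pos: [0.4905, 0.2084, 0.07]
eef_rot: [0.859, 0.513, 0.001, -0.0]
ft_force: [-0.0, 0.4, 0.5]
width: 0.0005
```

```bash
python3 chk.py; python3 -c "
from b import *
where()
p=eyes.camera('wrist')
u=np.array([np.cos(np.radians(A)),np.sin(np.radians(A))])
m=eyes.regions_of(p,'trigger_top')
for x in m[:2]: a=np.argwhere(x['region']);print(x['p'],x['xy'],a.min(0),a.max(0))
for x in(-125,-100,-60,-16): print(x,proj(p,[*(O+u*x/1000),.0935],True))
save(p,'w12.png')"
```

```text
expect tab top [array([301.3338, -66.8756]), array([301.8743, -81.7826]), array([350.9647, -66.6729]), array([350.5232, -81.5826])]
or [ 175    0   34  128 2474] [192.5137  62.8949] tester [-18.7238  73.372 ]
red [314 222  25   8 130] [325.7    225.3538] tester [-114.1226   -0.3383]
tester xy -124.2393037888898 -0.8915486888811017 z 0.06925077853346565 f along 0.39186420390554244 [ 1.2076 -0.2098 -0.6866] w 0.0006802425946727114
0.89 [323.1, 152.4] [ 80 315] [228 338]
-125 [325.5487 242.2749]
-100 [325.7124 201.6735]
-60 [325.9812 130.9248]
-16 [326.2553  52.0737]
```

The force had dropped to zero by the next reading, so the sear may have tripped. I lift away and check the hammer.

>>> play_rows --pt "0.05 0 -0.15 0 0 0 0" --pt "0.15 0 -0.4 0 0 0 0" --pt "0.28 0 -0.65 0 0 0 0" --pt "0.4 0 -0.75 0 0 0 0" --pt "0.4 0 -0.75 0 0 0 0"

```text
time: 35.58
ee_pos: [0.5287, 0.2804, 0.2202]
eef_rot: [0.858, 0.514, 0.001, 0.0]
ft_force: [-1.0, -0.9, -1.5]
width: 0.0007
```

```bash
python3 chk.py; python3 -c "
from b import *
where()
p=eyes.camera('wrist');save(p,'w13.png')
u=np.array([np.cos(np.radians(A)),np.sin(np.radians(A))]);v=np.array([-u[1],u[0]])
g=p['image'].mean(2)
# dark bar profile along the axis, at y=+/-28 where only the bar ends stand out
xs=np.arange(-40,56,3)
for y in (28,-28):
  row=[]
  for x in xs:
    q=proj(p,[*(O+u*x/1000+v*y/1000),.092],True).round().astype(int)
    row.append(int(g[q[1],q[0]]) if 0<=q[0]<640 and 0<=q[1]<400 else -1)
  print(y,list(zip(xs.tolist(),row)))
"
```

```text
expect tab top [array([312.266 ,  89.6007]), array([312.3264,  77.9017]), array([340.3976,  89.7722]), array([340.4648,  78.0765])]
or [ 205   40   44  133 3337] [228.2745 106.6832] tester [ 44.2413 100.7944]
or [313  82  26  12  88] [325.3636  90.6477] tester [57.9382  0.9602]
handle [324.8, 123.0] 0.84 [25.0628  1.3535]
amber [326.3, 86.9] 0.62 [66.3486 -0.1103]
tester xy -45.515494594123325 -0.8265695543706819 z 0.21813513028169026 f along 0.06208623293617499 [-0.8284  0.5204 -0.4257] w -4.3913859762007706e-05
28 [(-40, 125), (-37, 125), (-34, 125), (-31, 127), (-28, 126), (-25, 126), (-22, 127), (-19, 127), (-16, 128), (-13, 128), (-10, 129), (-7, 219), (-4, 227), (-1, 228), (2, 228), (5, 228), (8, 228), (11, 225), (14, 227), (17, 227), (20, 71), (23, 72), (26, 81), (29, 71), (32, 179), (35, 229), (38, 229), (41, 214), (44, 119), (47, 119), (50, 250), (53, 216)]
-28 [(-40, 129), (-37, 129), (-34, 127), (-31, 130), (-28, 130), (-25, 130), (-22, 130), (-19, 130), (-16, 132), (-13, 133), (-10, 133), (-7, 180), (-4, 235), (-1, 236), (2, 237), (5, 237), (8, 236), (11, 235), (14, 235), (17, 236), (20, 182), (23, 70), (26, 96), (29, 71), (32, 177), (35, 241), (38, 242), (41, 241), (44, 236), (47, 117), (50, 251), (53, 238)]
```

The hammer fired: the bar is now at tester x ≈ 25.8, about 7 mm of travel as expected against a seated holder. One last check of the tab's pose and the bystanders, then hand in.

```bash
python3 -c "
from b import *
p=eyes.camera('wrist');h=cv2.cvtColor(p['image'],cv2.COLOR_RGB2HSV)
m=cv2.inRange(h,(3,110,60),(22,255,255))[60:110,300:355];ys,xs=np.nonzero(m);print('tab bbox',xs.min()+300,xs.max()+300,ys.min()+60,ys.max()+60,len(xs))
for z in(.102,.115): print(z,[proj(p,[*(O+np.array([np.cos(np.radians(A)),np.sin(np.radians(A))])*x/1000),z],True)[1] for x in(59,60,72)])
q=eyes.camera('top');a=cv2.imread('pics/top0.png')[:,:,::-1].astype(int);d=np.abs(a-q['image']).max(2)>50
N,l,st,c=cv2.connectedComponentsWithStats(d.astype('uint8'))
print([(st[i].tolist()) for i in range(1,N) if st[i,4]>12])
"
```

```text
tab bbox 312 339 75 89 228
0.102 [np.float64(85.72839576244995), np.float64(84.74388125676674), np.float64(72.98994110488492)]
0.115 [np.float64(84.27014323671509), np.float64(83.24375652374614), np.float64(70.99540031213479)]
[[150, 186, 111, 182, 3522], [235, 190, 6, 7, 18], [215, 192, 5, 5, 15], [169, 195, 5, 5, 14], [200, 198, 15, 19, 155], [216, 198, 40, 34, 606], [411, 212, 8, 10, 45], [226, 232, 31, 23, 132], [200, 275, 4, 6, 16], [207, 285, 4, 9, 19], [212, 298, 4, 7, 16], [109, 300, 28, 33, 433], [94, 304, 16, 7, 38], [134, 304, 15, 24, 94], [138, 306, 19, 28, 190], [274, 313, 26, 30, 462], [217, 315, 21, 39, 315], [31, 316, 98, 70, 3800], [130, 344, 130, 56, 1837], [255, 346, 31, 41, 542], [301, 355, 19, 18, 134], [327, 368, 9, 3, 18], [325, 370, 19, 18, 81], [318, 372, 10, 7, 14], [247, 375, 4, 9, 22]]
```

```bash
python3 -c "
from h import *
print(r.read_state()['time']);print(job.close_job())"
```

```text
35.875
the job is handed in; nothing more can be done
None
```

I cocked the hammer, moved the amber holder to the tester's slot and let go, then fired the hammer. I handed the job in at 35.9 s.

**Last checks**
- **Cocking:** after I backed off, the handle stayed at about 50 mm of travel, so the latch held. The push peaked at about 18 N at the end stop.
- **Seating:** the holder met the slot floor at the predicted height and took 20 N. The orange tab's position and size in the image match a seated holder.
- **Firing:** the handle ended at about 7 mm of travel, which is the stated rest against a holder.
- **Rest of the bench:** comparing top-camera pictures from start and end, the only change at the rack is the empty amber slot. The remaining changes are around the tester, the arm and the image's lower left. I did not trace each of those.

**What disagreed**
- **Fingertips:** they were about 32 mm higher than the reported TCP. My first push passed over the handle bar without touching it. I found the offset by probing the bar's top and corrected for it from then on.
- **Trigger:** the force read 20 N for a moment, above the stated 4 to 8 N, before dropping to zero. I backed off and only confirmed the firing afterwards from the hammer's position.

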